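Fetch the hemmed-in hardener jar and weigh it

ROBOT

A 7-joint arm with a two-finger parallel gripper is mounted at the origin on the work surface. World frame = base frame: x ahead of the robot, y to its left, z up, the work surface at z = 0. Lengths are in m, angles in rad, forces in N, time in s.
With the tool pointing down it reaches from about 0.4 to 0.85 m from the base axis. Payload 10.4 kg.
Tool frame: the origin (TCP) lies between the finger pads; the fingertips stand 14 mm ahead of it and the grasp point (between the pads) lies 5 mm behind it; z points along the fingers, y is the direction in which the jaws open and shut (so a half turn about z gives the same grasp; the last joint's range is limited). The gripper opens to 87 mm and grips with 3 to 60 N. Pads are 19 mm wide; open, the fingers measure 117 mm over their backs; the gripper's body (75 mm by 190 mm) begins 51 mm behind the grasp point.
Start: joints at [-0.023, 0.332, -0.065, 1.46, 0.022, 1.35, -0.088], TCP at [0.625, 0, 0.237] pointing down, gripper open.
Joint ranges: [-2.6, 2.6], [-0.5, 2.12], [-1.47, 1.34], [0.16, 2.42], [-1.27, 4.41], [0.06, 2.06], [-2.6, 2.6]. Speed limits (rad/s): [2.22, 2.22, 2.79, 2.79, 3.14, 3.14, 3.14].

INTERFACE

Orientations are given as a unit quaternion [x, y, z, w].
In Python, from bench import readout, camera, calibration, order gives the robot as it stands.
- The arm moves only by the tool apply_moves, never from a script. Its argument "deltas" is a list of rows, each an object with "translation": the shift along the world's x, y, z in m, a list of three; "turn": the turn, a rotation vector about the world's x, y, z in rad, a list of three; "hand": the finger opening in m, from 0 to 0.087. A call has 1 to 5 rows; each row shifts and turns the pose as measured when the row begins; what a row does not reach is not made up. A row lasts 1/10 s, in which the tool goes at most 50 mm and 8.59 degrees, less where a joint would pass 70% of its speed; a pose out of reach is approached as far as the arm can. A call with a gripper value outside its range is refused whole. The fingers move at their own pace and stop on an object; "newtons" is the grip in N (left out, the last holds). Time passes only in rows, so rows that do not move let the fingers close. It gives the time, the measured TCP pose, the force and the opening at its end, in the units of the state.
- readout.read_state(): the state, without advancing time (a new reading comes with each control period).
- camera(name): name is "scene" or "side" or "wrist"; returns the picture (480x640x3 uint8, red, green, blue); there is no depth.
- calibration(name): a dict with "fx", "fy", "cx", "cy" (pixels), "extrinsics" (4x4, takes a point from world to camera coordinates). Camera axes: x right, y down, z forward; pixel columns grow to the right and rows downward; lengths in m; the calibration is good to about 2 mm. A picture is of the moment at which its call begins: read the wrist's pose just before it. calibration takes no time and is no camera call; for the wrist camera it gives the pose at the moment of the call.
- order.close_job(): hands the job in, once; it reports no verdict.
The state is a dict: "time": time; "joint_positions": joint angles; "joint_vel": joint speeds; "joint_torque": joint torques, N m; "ee_pos": TCP position; "eef_rot": TCP orientation; "ft_force": force on the tool from outside, world axes, zero at the start; "torque": the same for the moment, N m; "width": finger opening in m.
Only numpy, scipy, OpenCV 4.12 (cv2) and the standard library are available. Lean on these libraries where they do the work, as an engineer would, in place of code of your own. Each camera call takes 0.05 s, during which the arm holds its last target. There are 200 camera calls.

TASK

The squat hardener jar at the back of the resin caddy is hemmed in by three taller bottles. First stand all three bottles out on the round drip tray beside the mixing cup, then set the jar in the middle of the scale's pan, and after that put each bottle back in the caddy on the very pad where it stood. Keep bottles and jar upright and leave the two pigment pots and the mixing cup where they are.

Things in the scene. Friction and masses are not known exactly. Their poses are not given: they have to be found in the camera images.
- caddy: Fixed grey caddy, 145 (x) by 205 mm (y). Origin: centre of underside; +x towards its high back. Inner floor 5 mm up; back panel 55 mm high, inner face at x +67 mm; other walls 25 mm high. Four round cork pads 58 mm wide: jar's at (32, 0) mm, bottles' at (32, 60), (32, -60), (-28, 0); each thing is within 4 mm of its pad's centre; which bottle is on which pad changes.
- big_bottle: Thick round white bottle, 60 mm diameter, with paper label and black screw cap; 145 mm tall. Origin: centre of its underside, z up. Cap: 34 mm diameter, from 115 to 145 mm above the origin; shoulder at 92 to 108 mm, neck 26 mm across below the cap. About 0.3 kg. Pick it by the cap.
- square_bottle: Square white bottle, body 50 x 50 mm, sides along its x and y, black screw cap; 130 mm tall. Origin: centre of its underside, z up. Cap: 34 mm diameter, from 100 to 130 mm above the origin; shoulder at 82 to 91 mm, neck 26 mm across. About 0.24 kg. Pick it by the cap.
- slim_bottle: Slim round white bottle, 42 mm diameter, with paper label and black screw cap; the tallest, 160 mm. Origin: centre of its underside, z up. Cap: 28 mm diameter, from 130 to 160 mm above the origin; shoulder at 112 to 124 mm, neck 22 mm across. About 0.19 kg. Pick it by the cap.
- jar: Squat white jar with black lid, 50 mm diameter all the way up, 55 mm tall. Origin: centre of underside, z up. 0.1 kg. Bottles to its left, right and front are 60 mm off (centres), the back panel 10 mm behind: once the bottles are out, grip it from above, fingers closing along the caddy's y.
- drip_tray: Fixed round steel tray, 260 mm outer diameter, rim 14 mm high. Origin: centre of underside; inner floor (252 mm wide) 4 mm up; any heading, +x towards the mixing cup. The three bottles fit round the cup, centres 70 mm from the tray's centre, a quarter turn apart. A bottle counts as on it when it stands flat inside the rim.
- scale_pan (a point): Centre of the top face of the round steel pan (124 mm across) of the fixed white bench scale; the point is 40 mm above the table. The scale's housing is 185 x 150 mm, 30 mm high, its display on the robot's side of the pan.
- mixing_cup: Clear plastic mixing cup (empty, with a wooden stir stick in it), 66 mm across the rim, 75 mm tall, stick to about 120 mm. Origin: centre of its underside. It stands on the drip tray, 72 mm from the tray's centre, and must stay there.
- pot_left: Small round pigment pot with white lid, 32 mm diameter, 30 mm tall, in the caddy's front corner on the +y side. Origin: centre of its underside. Must stay there.
- pot_right: The same kind of pot in the caddy's front corner on the -y side. Origin: centre of its underside. Must stay there.
Not all that is in view belongs to the job. Leave any blue look-alike of the jar alone.

How it is judged:
On the way, in this order (a step that is already met when the one before it is completed fails the run):
1. all three bottles stand upright and released on the drip tray (horizontal distance between each of big_bottle, square_bottle, slim_bottle and drip_tray below 0.106 m and z of each of big_bottle, square_bottle, slim_bottle in the frame of drip_tray below 0.012 m and angle between each of big_bottle, square_bottle, slim_bottle's own z axis and vertical below 0.15 rad and linear speed of each of big_bottle, square_bottle, slim_bottle below 0.02 m/s and contact force between the fingers and big_bottle below 0.05 N and contact force between the fingers and square_bottle below 0.05 N and contact force between the fingers and slim_bottle below 0.05 N), for 0.2 s.
2. the jar stands upright and released in the middle of the scale's pan, the bottles still on the drip tray (all of step 1 and horizontal distance between jar and scale_pan below 0.015 m and distance between jar and scale_pan below 0.016 m and angle between jar's own z axis and vertical below 0.15 rad and linear speed of jar below 0.02 m/s and contact force between the fingers and jar below 0.05 N), for 0.2 s.
At the end, for the whole second after the job is handed in: Each of the three bottles stands upright (within 0.15 rad), released and at rest, within 15 mm of where it stood at the start; the jar stands upright, released and at rest on the scale's pan within 15 mm of its centre (horizontal distance between jar and scale_pan below 0.015 m and distance between jar and scale_pan below 0.016 m and angle between each of jar, big_bottle, square_bottle, slim_bottle's own z axis and vertical below 0.15 rad and linear speed of each of jar, big_bottle, square_bottle, slim_bottle below 0.02 m/s and contact force between the fingers and jar below 0.05 N and distance of each of big_bottle, square_bottle, slim_bottle from where it was at the start of the episode below 0.015 m and contact force between the fingers and big_bottle below 0.05 N and contact force between the fingers and square_bottle below 0.05 N and contact force between the fingers and slim_bottle below 0.05 N); the robot touches nothing.
It fails at once if a bottle or the jar is tipped (more than 0.5 rad) (angle between any of big_bottle, square_bottle, slim_bottle, jar's own z axis and vertical above 0.5 rad).
It fails at once if a pigment pot or the mixing cup is moved (more than 20 mm) or tipped (distance of any of pot_left, pot_right, mixing_cup from where it was at the start of the episode above 0.02 m or angle between any of pot_left, pot_right, mixing_cup's own z axis and vertical above 0.4 rad).
It also fails if it takes over 144 s, if anything falls off the work surface, if the arm or the gripper's body presses on something with over 40 N, if the wrist force passes 120 N, or if a joint passes its speed limit or range.

## Working session

There is one attempt and no reset: what is moved stays moved. The work goes in short steps, Python scripts to look and compute and a tool call to move; the robot and the scene stay as the last step left them, time stands still between calls to the robot, and variables do not carry over. Pictures are saved under pics/ and viewed, about 12 in all and at most 16, crops included, and the job is handed in when it is done.

Besides the shell and the picture viewer there is one more tool, called after ">>>" in YAML: its name, and indented under it one key for each argument. apply_moves: Moves the arm, as the interface text tells. Its arguments: {"type":"object","properties":{"deltas":{"type":"array","items":{"type":"object","properties":{"translation":{"type":"array","items":{"type":"number"}},"turn":{"type":"array","items":{"type":"number"}},"hand":{"type":"number"}}}},"newtons":{"type":"number"}},"required":["deltas"]}

```bash
mkdir -p pics; ls
python3 - <<'E'
from bench import readout,camera,calibration
import cv2,numpy as np
print(readout.read_state())
for n in("scene","side"):
    im=camera(n);cv2.imwrite(f"pics/{n}0.png",im[:,:,::-1]);c=calibration(n);print(n,c)
E
```

```text
pics
{'time': 0.0, 'joint_positions': array([-0.02262128,  0.33289687, -0.06469591,  1.46096871,  0.02159681,
        1.34990186, -0.08844058]), 'joint_vel': array([-0.0008448 ,  0.00145335, -0.00028885,  0.00082234, -0.00053946,
       -0.00022   ,  0.00019385]), 'joint_torque': array([-1.20520472e-04, -6.23245955e+01,  2.44190963e-02, -3.89891267e+01,
       -6.13984605e-02,  3.97891912e-02,  1.87085252e-04]), 'ee_pos': array([6.24618084e-01, 5.93617029e-06, 2.35725232e-01]), 'eef_rot': array([ 7.07072047e-01,  7.07141127e-01, -5.46375042e-04, -4.98632293e-04]), 'ft_force': array([-0.10028264,  0.13150408, -0.02835526]), 'torque': array([-0.00440535,  0.05794667, -0.0308205 ]), 'width': 0.08691407373702327}
scene {'fx': 556.2454401901581, 'fy': 556.2454401901581, 'cx': 319.45419384439384, 'cy': 244.6038246503684, 'extrinsics': array([[ 0.73327825,  0.67977254, -0.01457027, -0.36875206],
       [ 0.57335563, -0.62971944, -0.52413428, -0.31612692],
       [-0.36546727,  0.37598232, -0.85151099,  1.59958323],
       [ 0.        ,  0.        ,  0.        ,  1.        ]])}
side {'fx': 468.70216864897753, 'fy': 468.70216864897753, 'cx': 316.8154780227634, 'cy': 240.12144010800358, 'extrinsics': array([[ 0.81991477, -0.57215483,  0.0194581 , -0.46745795],
       [-0.32478638, -0.49288033, -0.80720678,  0.20027631],
       [ 0.47143777,  0.65552104, -0.58994796,  0.94948156],
       [ 0.        ,  0.        ,  0.        ,  1.        ]])}
```

View pics/scene0.png

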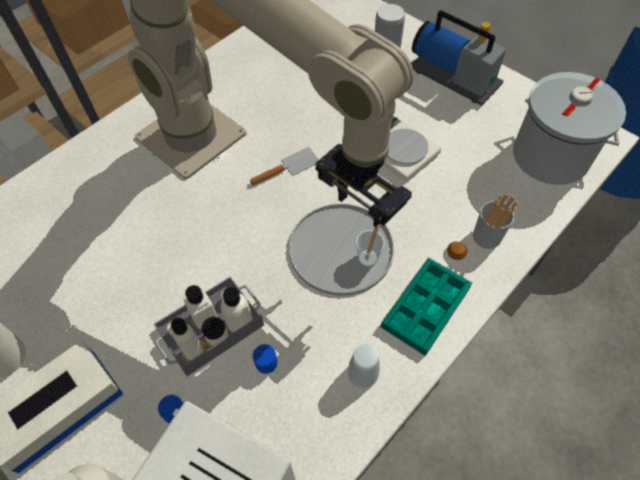

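View pics/side0.png

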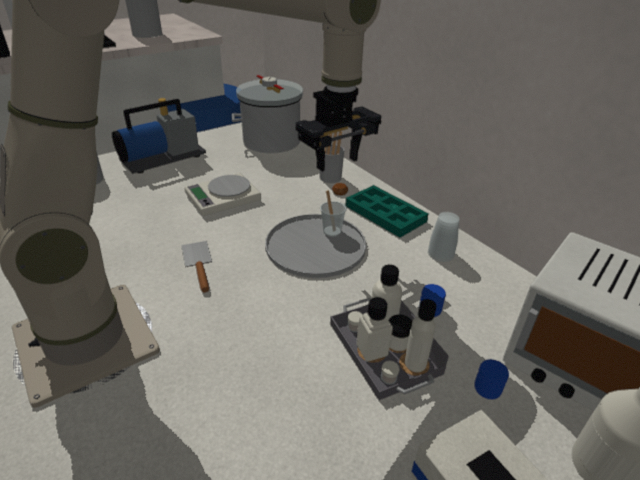

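The scene picture shows the caddy at about (210,325), with black caps at (194,293), (232,296) and (180,326). The jar's black lid is at (213,328). The blue look-alikes are at (265,358) and (171,407). The tray is at (341,248), the cup at (368,247) and the scale's pan at (406,147). The side view agrees: caps at (390,274), (377,308) and (427,310), jar at (401,328). Next is a close crop.

```bash
cat > h.py <<'E'
import cv2,numpy as np
from bench import readout,camera,calibration
def ray(c,p):
    E=c["extrinsics"];R=E[:3,:3];t=E[:3,3]
    d=R.T@np.array([(p[0]-c["cx"])/c["fx"],(p[1]-c["cy"])/c["fy"],1]);return -R.T@t,d/np.linalg.norm(d)
def plane(c,p,z):
    o,d=ray(c,p);return o+d*(z-o[2])/d[2]
def proj(c,X):
    q=c["extrinsics"]@np.r_[X,1];return np.array([c["fx"]*q[0]/q[2]+c["cx"],c["fy"]*q[1]/q[2]+c["cy"]])
def two(ca,pa,cb,pb):
    o,d=ray(ca,pa);q,e=ray(cb,pb);s=np.linalg.lstsq(np.c_[d,-e],q-o,rcond=None)[0]
    a=o+s[0]*d;b=q+s[1]*e;return (a+b)/2,np.linalg.norm(a-b)
E
python3 - <<'E'
from h import *
a=cv2.imread("pics/scene0.png")[265:385,140:290];b=cv2.imread("pics/side0.png")[255:405,320:460]
A=cv2.resize(a,None,fx=5,fy=5,interpolation=2)[:, :]
cv2.imwrite("pics/cropA.png",A)
cv2.imwrite("pics/cropB.png",cv2.resize(b,None,fx=4,fy=4,interpolation=2))
# tray & pan masks: rough ellipses
cs,cd=calibration("scene"),calibration("side")
for z in(.04,):print("pan",plane(cs,(406.5,147),z),plane(cd,(230,186.5),z))
print("tray",plane(cs,(341,247.5),.014),plane(cd,(316.5,243.5),.014))
print("caps",two(cs,(194,293),cd,(390,274)),two(cs,(194,293),cd,(377,308)),two(cs,(232,296),cd,(390,274)),two(cs,(180,326),cd,(427,310)),two(cs,(213,327),cd,(401,326)))
E
```

```text
pan [0.50544905 0.34589491 0.04      ] [0.49244392 0.3362962  0.04      ]
tray [ 5.76246449e-01 -3.80789677e-04  1.40000000e-02] [ 0.56450367 -0.0061709   0.014     ]
caps (array([ 0.4892083 , -0.352237  ,  0.18420044]), np.float64(0.018445426222761584)) (array([ 0.45997196, -0.34855538,  0.12020579]), np.float64(0.000315196269513242)) (array([ 0.53277819, -0.30138283,  0.13484834]), np.float64(0.0005771373675279361)) (array([ 0.51038855, -0.42127471,  0.14681034]), np.float64(0.0009803722282348925)) (array([ 0.51847662, -0.36242471,  0.05087757]), np.float64(0.0009098805597612572))
```

View pics/cropA.png

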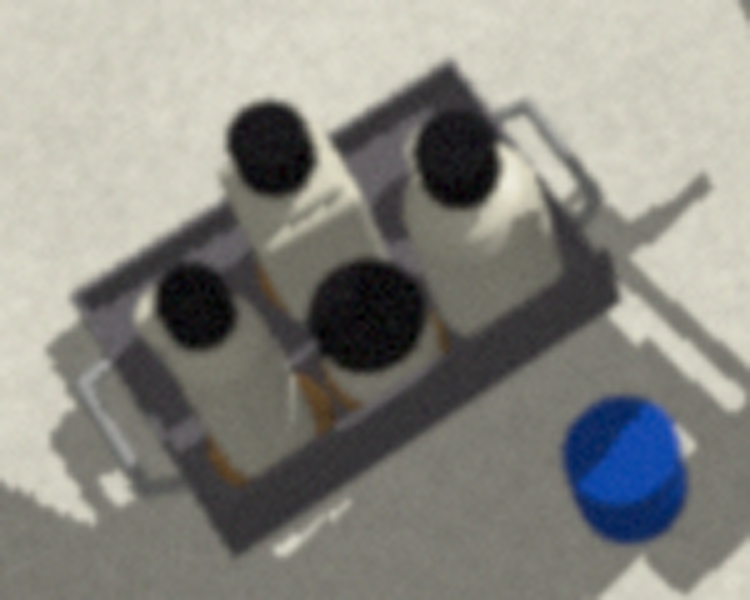

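View pics/cropB.png

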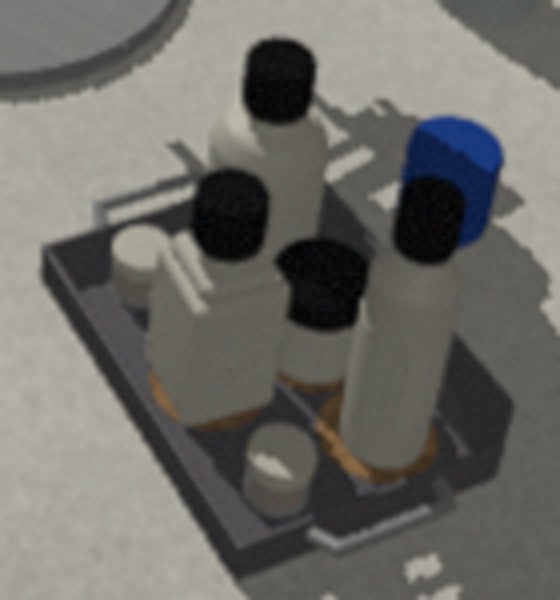

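Crops: square bottle at the front (scene 194,293), big bottle on the +y pad (232,296), slim on the -y pad (180,326), and the jar's lid at (213,327) with no blue. The blue ones at (265,358) and (171,407) are rejected. Now precise values.

Run:
```python
from h import *
from scipy.optimize import least_squares
S=cv2.imread("pics/scene0.png");D=cv2.imread("pics/side0.png");cs,cd=calibration("scene"),calibration("side")
def blob(im,p,t=30,w=18):
    m=(im.max(2)<t).astype(np.uint8);n,l,st,c=cv2.connectedComponentsWithStats(m)
    k=l[p[1],p[0]];return c[k] if k else None,st[k]
P={"square":((194,294),(377,309)),"big":((232,297),(390,275)),"slim":((180,327),(427,310)),"jar":((213,328),(401,325))}
for k,(a,b) in P.items():
    A,sa=blob(S,a);B,sb=blob(D,b)
    print(k,sa,sb,A,B,[np.round(v,4) for v in two(cs,A,cd,B)])
def circ(name,im,c,seed,z,R,tol):
    f=cv2.GaussianBlur(im,(3,3),0);m=np.zeros((482,642),np.uint8)
    cv2.floodFill(f.copy(),m,seed,0,(tol,)*3,(tol,)*3,4|(255<<8)|cv2.FLOODFILL_MASK_ONLY|cv2.FLOODFILL_FIXED_RANGE)
    m=cv2.morphologyEx(m[1:-1,1:-1],cv2.MORPH_CLOSE,np.ones((5,5)))
    k=max(cv2.findContours(m,0,1)[0],key=cv2.contourArea);h=cv2.convexHull(k)[:,0]
    q=np.array([plane(c,p,z)[:2] for p in k[:,0]])
    r=least_squares(lambda v:np.hypot(*(q-v[:2]).T)-v[2],[*q.mean(0),R],loss="soft_l1",f_scale=.002)
    print(name,np.round(r.x,4),"rms",np.std(r.fun),cv2.boundingRect(k),im[seed[1],seed[0]])
for t in(20,35):
    circ("tray s",S,cs,(320,250),.008,.128,t);circ("tray d",D,cd,(300,250),.008,.128,t)
    circ("pan s",S,cs,(406,145),.04,.062,t);circ("pan d",D,cd,(230,186),.04,.062,t)
print("cup",plane(cs,(366,259),.006),plane(cd,(333,232),.006),two(cs,(369,247),cd,(333,218)))
```

```text
square [187 287  15  16 159] [368 298  19  22 343] [193.81132075 295.37735849] [377.06413994 308.37900875] [array([ 0.4615, -0.35  ,  0.1177]), np.float64(0.0047)]
big [224 288  15  18 177] [381 266  17  20 277] [231.03954802 296.97175141] [389.3898917  275.08303249] [array([ 0.5314, -0.3028,  0.1328]), np.float64(0.0028)]
slim [172 319  14  15 171] [419 299  17  22 297] [178.58479532 325.77192982] [426.8956229  309.51178451] [array([ 0.5089, -0.4226,  0.1494]), np.float64(0.0022)]
jar [203 318  21  21 342] [389 314  23  23 382] [213.21637427 328.00877193] [400.57591623 325.01308901] [array([ 0.5198, -0.362 ,  0.0509]), np.float64(0.0027)]
tray s [ 0.5681 -0.0055  0.1193] rms 0.018270196016195946 (287, 209, 105, 83) [152 154 153]
tray d [ 0.5662 -0.0007  0.1178] rms 0.011046674121179672 (265, 219, 104, 54) [119 121 121]
pan s [0.5006 0.3512 0.0577] rms 0.004459682695224241 (389, 129, 39, 34) [154 157 157]
pan d [0.4958 0.3505 0.0587] rms 0.0041316274486803035 (208, 175, 44, 20) [124 128 127]
tray s [ 0.5709 -0.0014  0.1367] rms 0.01698833319586176 (285, 186, 117, 114) [152 154 153]
tray d [2.673  0.7073 1.9775] rms 0.45902745050365795 (265, 0, 375, 284) [119 121 121]
pan s [0.621  0.4153 0.178 ] rms 0.04919580199522771 (388, 98, 102, 107) [154 157 157]
pan d [0.4549 0.3018 0.1135] rms 0.014760904110458996 (184, 174, 82, 49) [124 128 127]
cup [0.64055861 0.01999911 0.006     ] [0.63751262 0.02071807 0.006     ] (array([0.63931859, 0.02832257, 0.04769957]), np.float64(0.003759948587625355))
```

>>> apply_moves:
  deltas:
    - {"translation": [-0.0115,-0.038,0],"turn": [0,0,0],"hand": 0.06}
    - {"translation": [-0.0115,-0.038,0],"turn": [0,0,0],"hand": 0.06}
    - {"translation": [-0.0115,-0.038,0],"turn": [0,0,0],"hand": 0.06}
    - {"translation": [-0.0115,-0.038,0],"turn": [0,0,0],"hand": 0.06}
    - {"translation": [-0.0115,-0.038,0],"turn": [0,0,0],"hand": 0.06}
  newtons: 25

```text
time: 0.6
ee_pos: [0.5649, -0.1873, 0.2331]
eef_rot: [0.702, 0.712, -0.0, -0.003]
ft_force: [1.0, -0.1, -0.3]
width: 0.0613
```

Run:
```python
from h import *
cs,cd=calibration("scene"),calibration("side")
print("stick",two(cs,(375,225),cd,(328,193)))
print(np.round(readout.read_state()["ee_pos"],4))
```

```text
stick (array([0.63485109, 0.04869548, 0.11562963]), np.float64(0.004006062633283864))
[ 0.5649 -0.1873  0.2331]
```

>>> apply_moves:
  deltas:
    - {"translation": [-0.009,-0.031,0.001],"turn": [0,0,0],"hand": 0.06}
    - {"translation": [-0.009,-0.031,0.001],"turn": [0,0,0],"hand": 0.06}
    - {"translation": [-0.009,-0.031,0],"turn": [0,0,0],"hand": 0.06}
    - {"translation": [-0.006,-0.022,0],"turn": [0,0,0],"hand": 0.06}
    - {"translation": [0,0,0],"turn": [0,0,0],"hand": 0.06}

```text
time: 1.1
ee_pos: [0.5253, -0.3139, 0.2333]
eef_rot: [0.706, 0.708, -0.002, -0.004]
ft_force: [0.6, 0.3, 0.5]
width: 0.0596
```

Run:
```python
from h import *
print(np.round(readout.read_state()["ee_pos"],4));c=calibration("wrist");im=camera("wrist")
cv2.imwrite("pics/w1.png",im[:,:,::-1])
for k,X in dict(sq=(.4615,-.35,.135),big=(.5314,-.3028,.15),slim=(.5089,-.4226,.165),jar=(.5198,-.362,.06)).items(): print(k,proj(c,X))
```

```text
[ 0.5253 -0.3139  0.2333]
sq [229.16443946 299.90661147]
big [331.42434461 242.007669  ]
slim [296.0671369  418.18556737]
jar [315.54536868 275.55281523]
```

View pics/w1.png

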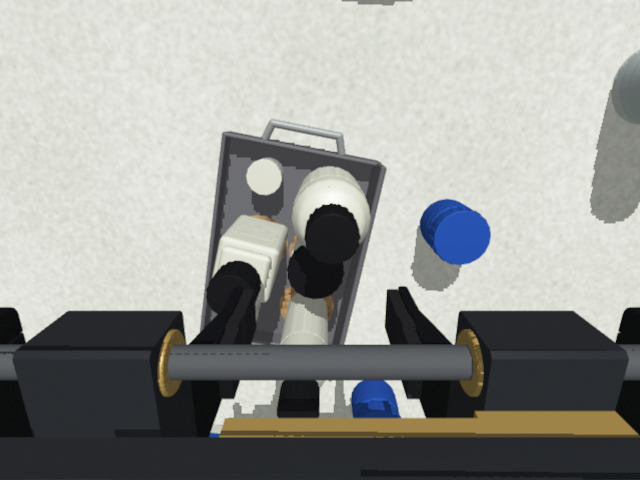

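>>> apply_moves:
  deltas:
    - {"translation": [0.006,0.012,0],"turn": [0,0,0],"hand": 0.06}
    - {"translation": [0,0,-0.025],"turn": [0,0,0],"hand": 0.06}
    - {"translation": [0,0,-0.025],"turn": [0,0,0],"hand": 0.06}
    - {"translation": [0,0,-0.01],"turn": [0,0,0],"hand": 0.06}
    - {"translation": [0,0,0],"turn": [0,0,0],"hand": 0.06}

```text
time: 1.65
ee_pos: [0.5372, -0.2889, 0.1717]
eef_rot: [0.702, 0.713, 0.0, -0.005]
ft_force: [-0.2, 1.1, 0.4]
width: 0.0602
```

>>> apply_moves:
  deltas:
    - {"translation": [-0.005,-0.01,0],"turn": [0,0,0],"hand": 0.06}
    - {"translation": [0,0,0],"turn": [0,0,0],"hand": 0.06}
    - {"translation": [0,0,0],"turn": [0,0,0],"hand": 0.06}

```text
time: 1.95
ee_pos: [0.5336, -0.2984, 0.1743]
eef_rot: [0.701, 0.713, 0.001, -0.004]
ft_force: [0.3, 0.7, -0.2]
width: 0.0599
```

>>> apply_moves:
  deltas:
    - {"translation": [-0.001,-0.002,-0.015],"turn": [0,0,0],"hand": 0.06}
    - {"translation": [0,0,-0.015],"turn": [0,0,0],"hand": 0.06}
    - {"translation": [0,0,-0.008],"turn": [0,0,0],"hand": 0.06}
    - {"translation": [0,0,0],"turn": [0,0,0],"hand": 0.06}
    - {"translation": [0,0,0],"turn": [0,0,0],"hand": 0.06}

```text
time: 2.45
ee_pos: [0.5322, -0.301, 0.1332]
eef_rot: [0.701, 0.713, 0.001, -0.004]
ft_force: [0.3, 0.8, 0.5]
width: 0.0602
```

>>> apply_moves:
  deltas:
    - {"translation": [0,0,0],"turn": [0,0,0],"hand": 0.02}
    - {"translation": [0,0,0],"turn": [0,0,0],"hand": 0.02}
    - {"translation": [0,0,0],"turn": [0,0,0],"hand": 0.02}
    - {"translation": [0,0,0],"turn": [0,0,0],"hand": 0.02}
    - {"translation": [0,0,0.01],"turn": [0,0,0],"hand": 0.02}

```text
time: 2.95
ee_pos: [0.5319, -0.3006, 0.1431]
eef_rot: [0.701, 0.713, 0.001, -0.004]
ft_force: [-0.7, 0.6, -3.0]
width: 0.0333
```

>>> apply_moves:
  deltas:
    - {"translation": [0,0,0.02],"turn": [0,0,0],"hand": 0.02}
    - {"translation": [0,0,0.02],"turn": [0,0,0],"hand": 0.02}
    - {"translation": [0,0.01,0.01],"turn": [0,0,0],"hand": 0.02}
    - {"translation": [0,0.02,0],"turn": [0,0,0],"hand": 0.02}
    - {"translation": [0,0.03,0],"turn": [0,0,0],"hand": 0.02}

```text
time: 3.45
ee_pos: [0.5303, -0.2423, 0.1973]
eef_rot: [0.704, 0.711, -0.0, -0.004]
ft_force: [-0.5, 0.8, -2.6]
width: 0.0331
```

>>> apply_moves:
  deltas:
    - {"translation": [0.001,0.035,0],"turn": [0,0,0],"hand": 0.02}
    - {"translation": [0.001,0.035,0],"turn": [0,0,0],"hand": 0.02}
    - {"translation": [0.001,0.035,0],"turn": [0,0,0],"hand": 0.02}
    - {"translation": [0.001,0.035,0],"turn": [0,0,0],"hand": 0.02}
    - {"translation": [0.001,0.03,0],"turn": [0,0,0],"hand": 0.02}

```text
time: 3.95
ee_pos: [0.533, -0.0624, 0.1981]
eef_rot: [0.703, 0.711, -0.0, -0.004]
ft_force: [0.5, -0.1, -2.3]
width: 0.0336
```

Remaining: about (+0.012, +0.126).

>>> apply_moves:
  deltas:
    - {"translation": [0.003,0.03,0],"turn": [0,0,0],"hand": 0.02}
    - {"translation": [0.003,0.03,0],"turn": [0,0,0],"hand": 0.02}
    - {"translation": [0.003,0.025,0],"turn": [0,0,0],"hand": 0.02}
    - {"translation": [0.003,0.015,0],"turn": [0,0,0],"hand": 0.02}
    - {"translation": [0,0.006,0],"turn": [0,0,0],"hand": 0.02}

```text
time: 4.45
ee_pos: [0.5419, 0.0567, 0.1988]
eef_rot: [0.7, 0.714, 0.0, -0.005]
ft_force: [0.7, -0.9, -2.6]
width: 0.0334
```

>>> apply_moves:
  deltas:
    - {"translation": [0,0,0],"turn": [0,0,0],"hand": 0.02}
    - {"translation": [0,0,-0.02],"turn": [0,0,0],"hand": 0.02}
    - {"translation": [0,0,-0.02],"turn": [0,0,0],"hand": 0.02}
    - {"translation": [0,0,-0.01],"turn": [0,0,0],"hand": 0.02}
    - {"translation": [0,0,0],"turn": [0,0,0],"hand": 0.02}

```text
time: 4.95
ee_pos: [0.541, 0.0542, 0.1481]
eef_rot: [0.701, 0.713, -0.0, -0.004]
ft_force: [0.3, 0.5, -3.5]
width: 0.0335
```

>>> apply_moves:
  deltas:
    - {"translation": [0.003,0.008,0],"turn": [0,0,0],"hand": 0.02}
    - {"translation": [0,0,-0.005],"turn": [0,0,0],"hand": 0.02}
    - {"translation": [0,0,-0.005],"turn": [0,0,0],"hand": 0.02}
    - {"translation": [0,0,-0.004],"turn": [0,0,0],"hand": 0.02}
    - {"translation": [0,0,0],"turn": [0,0,0],"hand": 0.02}

```text
time: 5.45
ee_pos: [0.5455, 0.0622, 0.1355]
eef_rot: [0.701, 0.713, 0.001, -0.003]
ft_force: [0.6, -0.5, -3.4]
width: 0.0333
```

>>> apply_moves:
  deltas:
    - {"translation": [0,0,-0.003],"turn": [0,0,0],"hand": 0.02}
    - {"translation": [0,0,-0.002],"turn": [0,0,0],"hand": 0.02}
    - {"translation": [0,0,0],"turn": [0,0,0],"hand": 0.02}

```text
time: 5.75
ee_pos: [0.5472, 0.0623, 0.1345]
eef_rot: [0.701, 0.713, 0.003, -0.001]
ft_force: [0.8, -0.0, -3.6]
width: 0.0335
```

>>> apply_moves:
  deltas:
    - {"translation": [0,0,-0.004],"turn": [0,0,0],"hand": 0.02}
    - {"translation": [0,0,-0.004],"turn": [0,0,0],"hand": 0.02}

```text
time: 5.95
ee_pos: [0.5505, 0.0629, 0.133]
eef_rot: [0.701, 0.713, 0.006, 0.001]
ft_force: [-11.3, -1.4, 35.1]
width: 0.0336
```

>>> apply_moves:
  deltas:
    - {"translation": [-0.002,0,0.002],"turn": [0,0,0],"hand": 0.02}
    - {"translation": [0,0,0],"turn": [0,0,0],"hand": 0.02}

```text
time: 6.15
ee_pos: [0.5494, 0.063, 0.1363]
eef_rot: [0.701, 0.713, 0.007, 0.002]
ft_force: [0.2, -0.1, -2.6]
width: 0.0337
```

>>> apply_moves:
  deltas:
    - {"translation": [0,0,0],"turn": [-0.007,0.012,0],"hand": 0.02}
    - {"translation": [0,0,-0.002],"turn": [0,0,0],"hand": 0.02}
    - {"translation": [0,0,-0.001],"turn": [0,0,0],"hand": 0.02}
    - {"translation": [0,0,0],"turn": [0,0,0],"hand": 0.02}

```text
time: 6.55
ee_pos: [0.5494, 0.063, 0.1336]
eef_rot: [0.702, 0.713, -0.0, -0.0]
ft_force: [-2.9, 0.7, 1.8]
width: 0.0334
```

Light contact and upright, so release and rise.

>>> apply_moves:
  deltas:
    - {"translation": [0,0,0],"turn": [0,0,0],"hand": 0.06}
    - {"translation": [0,0,0],"turn": [0,0,0],"hand": 0.06}
    - {"translation": [0,0,0],"turn": [0,0,0],"hand": 0.06}
    - {"translation": [0,0,0.025],"turn": [0,0,0],"hand": 0.06}
    - {"translation": [0,0,0.03],"turn": [0,0,0],"hand": 0.06}

```text
time: 7.05
ee_pos: [0.5469, 0.0625, 0.1844]
eef_rot: [0.701, 0.713, -0.004, -0.003]
ft_force: [0.6, -0.3, 0.9]
width: 0.0586
```

>>> apply_moves:
  deltas:
    - {"translation": [0,0,0.02],"turn": [0,0,0],"hand": 0.06}
    - {"translation": [-0.01,-0.04,0],"turn": [0,0,0],"hand": 0.06}
    - {"translation": [-0.01,-0.045,0],"turn": [0,0,0],"hand": 0.06}
    - {"translation": [-0.01,-0.045,0],"turn": [0,0,0],"hand": 0.06}
    - {"translation": [-0.01,-0.045,0],"turn": [0,0,0],"hand": 0.06}

```text
time: 7.55
ee_pos: [0.5087, -0.1092, 0.2095]
eef_rot: [0.697, 0.718, 0.001, -0.001]
ft_force: [1.1, -0.5, -0.1]
width: 0.0598
```

>>> apply_moves:
  deltas:
    - {"translation": [-0.01,-0.045,0],"turn": [0,0,0],"hand": 0.06}
    - {"translation": [-0.01,-0.045,0],"turn": [0,0,0],"hand": 0.06}
    - {"translation": [-0.009,-0.045,0],"turn": [0,0,0],"hand": 0.06}
    - {"translation": [-0.008,-0.04,0],"turn": [0,0,0],"hand": 0.06}
    - {"translation": [-0.004,-0.025,0],"turn": [0,0,0],"hand": 0.06}

```text
time: 8.05
ee_pos: [0.4636, -0.3205, 0.2098]
eef_rot: [0.698, 0.716, 0.001, 0.001]
ft_force: [0.2, -0.5, 0.8]
width: 0.0604
```

>>> apply_moves:
  deltas:
    - {"translation": [0,-0.01,0],"turn": [0,0,0],"hand": 0.06}
    - {"translation": [0,0,0],"turn": [0,0,0],"hand": 0.06}
    - {"translation": [0,0,0],"turn": [0,0,0],"hand": 0.06}

```text
time: 8.35
ee_pos: [0.4626, -0.3332, 0.2091]
eef_rot: [0.699, 0.715, 0.0, 0.001]
ft_force: [0.2, -0.1, 0.4]
width: 0.0602
```

Run:
```python
from h import *
print(np.round(readout.read_state()["ee_pos"],4));im=camera("scene")
cv2.imwrite("pics/s1.png",cv2.resize(im[150:400,130:430,::-1],None,fx=2.5,fy=2.4))
```

```text
[ 0.4626 -0.3332  0.2091]
```

View pics/s1.png

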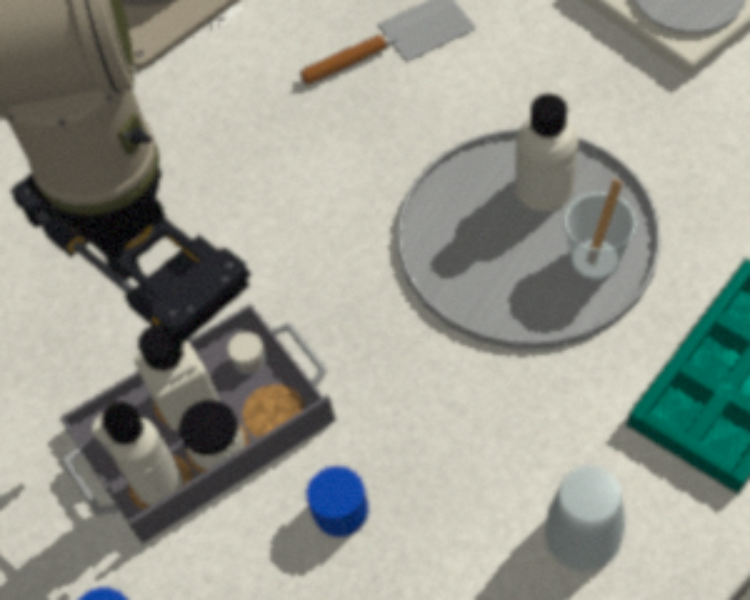

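The big bottle stands on the tray at crop (548,160), clear of the cup at (598,235). Next is the square one.

>>> apply_moves:
  deltas:
    - {"translation": [0,-0.014,0],"turn": [0,0,0],"hand": 0.06}
    - {"translation": [0,0,-0.015],"turn": [0,0,0],"hand": 0.06}
    - {"translation": [0,0,-0.02],"turn": [0,0,0],"hand": 0.06}
    - {"translation": [0,0,-0.01],"turn": [0,0,0],"hand": 0.06}
    - {"translation": [0,0,0],"turn": [0,0,0],"hand": 0.06}

```text
time: 8.9
ee_pos: [0.4648, -0.3436, 0.1605]
eef_rot: [0.697, 0.717, 0.001, 0.001]
ft_force: [-0.3, 0.6, 0.1]
width: 0.0602
```

>>> apply_moves:
  deltas:
    - {"translation": [-0.003,-0.005,-0.01],"turn": [0,0,0],"hand": 0.06}
    - {"translation": [0,0,-0.015],"turn": [0,0,0],"hand": 0.06}
    - {"translation": [0,0,-0.01],"turn": [0,0,0],"hand": 0.06}
    - {"translation": [0,0,-0.005],"turn": [0,0,0],"hand": 0.06}
    - {"translation": [0,0,0],"turn": [0,0,0],"hand": 0.06}

```text
time: 9.4
ee_pos: [0.4618, -0.3495, 0.1187]
eef_rot: [0.697, 0.717, 0.001, 0.001]
ft_force: [-0.3, -0.2, -0.2]
width: 0.06
```

>>> apply_moves:
  deltas:
    - {"translation": [0,0,0],"turn": [0,0,0],"hand": 0.02}
    - {"translation": [0,0,0],"turn": [0,0,0],"hand": 0.02}
    - {"translation": [0,0,0],"turn": [0,0,0],"hand": 0.02}
    - {"translation": [0,0,0],"turn": [0,0,0],"hand": 0.02}
    - {"translation": [0,0,0.01],"turn": [0,0,0],"hand": 0.02}

```text
time: 9.9
ee_pos: [0.4618, -0.3495, 0.1296]
eef_rot: [0.697, 0.717, 0.001, 0.001]
ft_force: [0.2, 0.4, -4.4]
width: 0.0334
```

>>> apply_moves:
  deltas:
    - {"translation": [0,0,0.02],"turn": [0,0,0],"hand": 0.02}
    - {"translation": [0,0,0.025],"turn": [0,0,0],"hand": 0.02}
    - {"translation": [0,0.01,0.02],"turn": [0,0,0],"hand": 0.02}
    - {"translation": [0.003,0.02,0],"turn": [0,0,0],"hand": 0.02}
    - {"translation": [0.004,0.03,0],"turn": [0,0,0],"hand": 0.02}

```text
time: 10.4
ee_pos: [0.4666, -0.2922, 0.2005]
eef_rot: [0.699, 0.715, 0.0, 0.002]
ft_force: [1.0, 0.3, -3.1]
width: 0.0336
```

>>> apply_moves:
  deltas:
    - {"translation": [0.005,0.035,0],"turn": [0,0,0],"hand": 0.02}
    - {"translation": [0.005,0.035,0],"turn": [0,0,0],"hand": 0.02}
    - {"translation": [0.005,0.035,0],"turn": [0,0,0],"hand": 0.02}
    - {"translation": [0.005,0.035,0],"turn": [0,0,0],"hand": 0.02}
    - {"translation": [0.005,0.035,0],"turn": [0,0,0],"hand": 0.02}

```text
time: 10.9
ee_pos: [0.4908, -0.1123, 0.2042]
eef_rot: [0.701, 0.714, 0.0, 0.003]
ft_force: [0.2, -0.3, -3.2]
width: 0.0334
```

>>> apply_moves:
  deltas:
    - {"translation": [0.005,0.025,0],"turn": [0,0,0],"hand": 0.02}
    - {"translation": [0.003,0.018,0],"turn": [0,0,0],"hand": 0.02}
    - {"translation": [0.002,0.01,0],"turn": [0,0,0],"hand": 0.02}
    - {"translation": [0,0,0],"turn": [0,0,0],"hand": 0.02}
    - {"translation": [0,0,0],"turn": [0,0,0],"hand": 0.02}

```text
time: 11.4
ee_pos: [0.501, -0.0523, 0.2067]
eef_rot: [0.698, 0.716, 0.001, 0.004]
ft_force: [0.3, -0.5, -3.4]
width: 0.0334
```

>>> apply_moves:
  deltas:
    - {"translation": [0.001,0.014,0],"turn": [0,0,0],"hand": 0.02}
    - {"translation": [0,0.012,-0.02],"turn": [0,0,0],"hand": 0.02}
    - {"translation": [0,0,-0.025],"turn": [0,0,0],"hand": 0.02}
    - {"translation": [0,0,-0.02],"turn": [0,0,0],"hand": 0.02}
    - {"translation": [0,0,-0.005],"turn": [0,0,0],"hand": 0.02}

```text
time: 11.9
ee_pos: [0.5026, -0.0271, 0.1363]
eef_rot: [0.701, 0.714, 0.002, 0.005]
ft_force: [-0.1, -0.1, -3.2]
width: 0.0334
```

>>> apply_moves:
  deltas:
    - {"translation": [0,0,0],"turn": [0,0,0],"hand": 0.02}
    - {"translation": [0,0,0],"turn": [0,0,0],"hand": 0.02}

```text
time: 12.1
ee_pos: [0.5026, -0.0273, 0.1366]
eef_rot: [0.701, 0.713, 0.002, 0.005]
ft_force: [0.3, -0.7, -2.6]
width: 0.033
```

>>> apply_moves:
  deltas:
    - {"translation": [0,0,-0.007],"turn": [0.004,0.007,0],"hand": 0.02}
    - {"translation": [0,0,-0.006],"turn": [0,0,0],"hand": 0.02}
    - {"translation": [0,0,-0.002],"turn": [0,0,0],"hand": 0.02}
    - {"translation": [0,0,0],"turn": [0,0,0],"hand": 0.02}

```text
time: 12.5
ee_pos: [0.5041, -0.0276, 0.1227]
eef_rot: [0.701, 0.713, 0.002, 0.002]
ft_force: [-0.3, 0.4, -3.0]
width: 0.0338
```

>>> apply_moves:
  deltas:
    - {"translation": [0,0,-0.002],"turn": [0,0,0],"hand": 0.02}
    - {"translation": [0,0,-0.002],"turn": [0,0,0],"hand": 0.02}
    - {"translation": [0,0,0],"turn": [0,0,0],"hand": 0.02}

```text
time: 12.8
ee_pos: [0.5051, -0.0276, 0.1206]
eef_rot: [0.701, 0.713, 0.003, 0.003]
ft_force: [-0.2, -0.1, -3.5]
width: 0.0334
```

>>> apply_moves:
  deltas:
    - {"translation": [-0.001,0,-0.003],"turn": [0,0.004,0],"hand": 0.02}
    - {"translation": [0,0,-0.002],"turn": [0,0,0],"hand": 0.02}

```text
time: 13.0
ee_pos: [0.5063, -0.0275, 0.1201]
eef_rot: [0.701, 0.713, 0.003, 0.003]
ft_force: [-8.2, -0.5, 17.8]
width: 0.0335
```

>>> apply_moves:
  deltas:
    - {"translation": [-0.002,0,0.001],"turn": [0,0.003,0],"hand": 0.02}
    - {"translation": [0,0,0],"turn": [0,0,0],"hand": 0.02}
    - {"translation": [0,0,0],"turn": [0,0,0],"hand": 0.02}

```text
time: 13.3
ee_pos: [0.5044, -0.0275, 0.1214]
eef_rot: [0.701, 0.713, 0.002, 0.002]
ft_force: [0.5, -0.2, -2.9]
width: 0.0337
```

>>> apply_moves:
  deltas:
    - {"translation": [0,0,-0.0015],"turn": [0,0,0],"hand": 0.02}
    - {"translation": [0,0,0],"turn": [0,0,0],"hand": 0.06}
    - {"translation": [0,0,0],"turn": [0,0,0],"hand": 0.06}
    - {"translation": [0,0,0],"turn": [0,0,0],"hand": 0.06}
    - {"translation": [0,0,0.02],"turn": [0,0,0],"hand": 0.06}

```text
time: 13.8
ee_pos: [0.5035, -0.0274, 0.138]
eef_rot: [0.701, 0.713, 0.001, 0.001]
ft_force: [0.3, -0.4, -0.3]
width: 0.0562
```

>>> apply_moves:
  deltas:
    - {"translation": [0,0,0.03],"turn": [0,0,0],"hand": 0.06}
    - {"translation": [0,0,0.04],"turn": [0,0,0],"hand": 0.06}
    - {"translation": [0,-0.03,0.02],"turn": [0,0,0],"hand": 0.06}
    - {"translation": [0,-0.045,0],"turn": [0,0,0],"hand": 0.06}
    - {"translation": [0,-0.045,0],"turn": [0,0,0],"hand": 0.06}

```text
time: 14.3
ee_pos: [0.5047, -0.1436, 0.234]
eef_rot: [0.697, 0.717, 0.003, 0.002]
ft_force: [1.3, 0.5, 0.6]
width: 0.06
```

>>> apply_moves:
  deltas:
    - {"translation": [0,-0.045,0],"turn": [0,0,0],"hand": 0.06}
    - {"translation": [0,-0.045,0],"turn": [0,0,0],"hand": 0.06}
    - {"translation": [0,-0.045,0],"turn": [0,0,0],"hand": 0.06}
    - {"translation": [0,-0.04,0],"turn": [0,0,0],"hand": 0.06}
    - {"translation": [0,-0.03,0],"turn": [0,0,0],"hand": 0.06}

```text
time: 14.8
ee_pos: [0.5035, -0.359, 0.2348]
eef_rot: [0.697, 0.717, 0.003, 0.004]
ft_force: [0.7, -0.1, -0.1]
width: 0.0597
```

Slim is at (0.509, -0.422), so remaining (0.0055, -0.063).

>>> apply_moves:
  deltas:
    - {"translation": [0.003,-0.025,0],"turn": [0,0,0],"hand": 0.055}
    - {"translation": [0.002,-0.015,0],"turn": [0,0,0],"hand": 0.055}
    - {"translation": [0.001,-0.008,0],"turn": [0,0,0],"hand": 0.055}
    - {"translation": [0,0,0],"turn": [0,0,0],"hand": 0.055}
    - {"translation": [0,0,0],"turn": [0,0,0],"hand": 0.055}

```text
time: 15.3
ee_pos: [0.5074, -0.4137, 0.2328]
eef_rot: [0.699, 0.715, 0.002, 0.003]
ft_force: [-0.6, -0.3, -0.6]
width: 0.0551
```

>>> apply_moves:
  deltas:
    - {"translation": [0.001,-0.008,-0.01],"turn": [0,0.005,0],"hand": 0.055}
    - {"translation": [0,0,-0.02],"turn": [0,0,0],"hand": 0.055}
    - {"translation": [0,0,-0.01],"turn": [0,0,0],"hand": 0.055}
    - {"translation": [0,0,0],"turn": [0,0,0],"hand": 0.055}
    - {"translation": [0,0,0],"turn": [0,0,0],"hand": 0.055}

```text
time: 15.8
ee_pos: [0.5099, -0.4191, 0.1908]
eef_rot: [0.697, 0.717, 0.001, 0.001]
ft_force: [0.2, -0.3, 0.9]
width: 0.0555
```

>>> apply_moves:
  deltas:
    - {"translation": [-0.001,-0.003,-0.01],"turn": [0,0,0],"hand": 0.055}
    - {"translation": [0,0,-0.015],"turn": [0,0,0],"hand": 0.055}
    - {"translation": [0,0,-0.012],"turn": [0,0,0],"hand": 0.055}
    - {"translation": [0,0,-0.004],"turn": [0,0,0],"hand": 0.055}
    - {"translation": [0,0,0],"turn": [0,0,0],"hand": 0.055}

```text
time: 16.3
ee_pos: [0.509, -0.4223, 0.147]
eef_rot: [0.697, 0.717, 0.001, 0.002]
ft_force: [0.5, 0.2, -0.8]
width: 0.0548
```

>>> apply_moves:
  deltas:
    - {"translation": [0,0,0],"turn": [0,0,0],"hand": 0.015}
    - {"translation": [0,0,0],"turn": [0,0,0],"hand": 0.015}
    - {"translation": [0,0,0],"turn": [0,0,0],"hand": 0.015}
    - {"translation": [0,0,0],"turn": [0,0,0],"hand": 0.015}

```text
time: 16.7
ee_pos: [0.5095, -0.4226, 0.1481]
eef_rot: [0.697, 0.717, 0.001, 0.002]
ft_force: [0.3, 0.4, -0.8]
width: 0.0308
```

>>> apply_moves:
  deltas:
    - {"translation": [0,0,0],"turn": [0,0,0],"hand": 0.015}
    - {"translation": [0,0,0],"turn": [0,0,0],"hand": 0.015}
    - {"translation": [0,0,0.01],"turn": [0,0,0],"hand": 0.015}

```text
time: 17.0
ee_pos: [0.5088, -0.4219, 0.1569]
eef_rot: [0.697, 0.717, 0.001, 0.001]
ft_force: [-0.3, 0.5, -2.0]
width: 0.0275
```

>>> apply_moves:
  deltas:
    - {"translation": [0,0,0.02],"turn": [0,0,0],"hand": 0.015}
    - {"translation": [0,0,0.03],"turn": [0,0,0],"hand": 0.015}
    - {"translation": [0,0,0.03],"turn": [0,0,0],"hand": 0.015}
    - {"translation": [0,0.01,0.01],"turn": [0,0,0],"hand": 0.015}
    - {"translation": [0.005,0.025,0],"turn": [0,0,0],"hand": 0.015}

```text
time: 17.5
ee_pos: [0.5111, -0.3888, 0.2521]
eef_rot: [0.699, 0.715, -0.001, 0.001]
ft_force: [0.1, 0.5, -3.4]
width: 0.0272
```

>>> apply_moves:
  deltas:
    - {"translation": [0.009,0.035,0],"turn": [0,0,0],"hand": 0.015}
    - {"translation": [0.009,0.035,0],"turn": [0,0,0],"hand": 0.015}
    - {"translation": [0.009,0.035,0],"turn": [0,0,0],"hand": 0.015}
    - {"translation": [0.009,0.035,0],"turn": [0,0,0],"hand": 0.015}
    - {"translation": [0.009,0.035,0],"turn": [0,0,0],"hand": 0.015}

```text
time: 18.0
ee_pos: [0.5543, -0.206, 0.2506]
eef_rot: [0.701, 0.714, -0.001, 0.0]
ft_force: [0.3, -1.0, -3.1]
width: 0.0277
```

>>> apply_moves:
  deltas:
    - {"translation": [0.009,0.03,-0.01],"turn": [0,0,0],"hand": 0.015}
    - {"translation": [0.008,0.03,-0.02],"turn": [0,0,0],"hand": 0.015}
    - {"translation": [0.006,0.025,-0.01],"turn": [0,0,0],"hand": 0.015}
    - {"translation": [0.004,0.015,0],"turn": [0,0,0],"hand": 0.015}
    - {"translation": [0,0,0],"turn": [0,0,0],"hand": 0.015}

```text
time: 18.5
ee_pos: [0.5805, -0.09, 0.207]
eef_rot: [0.696, 0.718, -0.001, -0.002]
ft_force: [0.7, -0.5, -1.7]
width: 0.027
```

>>> apply_moves:
  deltas:
    - {"translation": [0,0,0],"turn": [0,0,0],"hand": 0.015}

```text
time: 18.6
ee_pos: [0.5799, -0.09, 0.2066]
eef_rot: [0.696, 0.718, -0.001, -0.002]
ft_force: [-0.5, -1.1, -2.7]
width: 0.0273
```

>>> apply_moves:
  deltas:
    - {"translation": [0.006,0.01,0],"turn": [0,0,0],"hand": 0.015}
    - {"translation": [0.005,0.009,-0.01],"turn": [0,0,0],"hand": 0.015}
    - {"translation": [0,0,-0.02],"turn": [0,0,0],"hand": 0.015}
    - {"translation": [0,0,-0.015],"turn": [0,0,0],"hand": 0.015}
    - {"translation": [0,0,0],"turn": [0,0,0],"hand": 0.015}

```text
time: 19.1
ee_pos: [0.5922, -0.0718, 0.1593]
eef_rot: [0.698, 0.717, -0.001, -0.001]
ft_force: [-1.0, -0.7, -1.8]
width: 0.0274
```

>>> apply_moves:
  deltas:
    - {"translation": [0,0,0],"turn": [0,0,0],"hand": 0.015}

```text
time: 19.2
ee_pos: [0.5923, -0.0719, 0.1593]
eef_rot: [0.698, 0.716, -0.001, -0.001]
ft_force: [0.5, -0.4, -1.7]
width: 0.0272
```

>>> apply_moves:
  deltas:
    - {"translation": [0,0,-0.005],"turn": [0,0,0],"hand": 0.015}
    - {"translation": [0,0,-0.004],"turn": [0,0,0],"hand": 0.015}
    - {"translation": [0,0,-0.002],"turn": [0,0,0],"hand": 0.015}
    - {"translation": [0,0,0],"turn": [0,0,0],"hand": 0.015}

```text
time: 19.6
ee_pos: [0.5933, -0.0723, 0.149]
eef_rot: [0.698, 0.716, -0.0, 0.0]
ft_force: [0.2, 1.2, -1.7]
width: 0.0273
```

>>> apply_moves:
  deltas:
    - {"translation": [-0.0005,0,-0.002],"turn": [0,0,0],"hand": 0.015}
    - {"translation": [0,0,0],"turn": [0,0,0],"hand": 0.015}

```text
time: 19.8
ee_pos: [0.5931, -0.0724, 0.1475]
eef_rot: [0.698, 0.716, 0.0, 0.0]
ft_force: [0.2, 0.1, -1.4]
width: 0.0271
```

>>> apply_moves:
  deltas:
    - {"translation": [-0.0005,0,-0.0025],"turn": [0,0,0],"hand": 0.015}
    - {"translation": [0,0,-0.001],"turn": [0,0,0],"hand": 0.015}

```text
time: 20.0
ee_pos: [0.5943, -0.0724, 0.1471]
eef_rot: [0.698, 0.716, 0.002, 0.002]
ft_force: [-0.8, 0.7, 1.0]
width: 0.0272
```

Contact. Release and rise.

>>> apply_moves:
  deltas:
    - {"translation": [0,0,0],"turn": [0,0,0],"hand": 0.06}
    - {"translation": [0,0,0],"turn": [0,0,0],"hand": 0.06}
    - {"translation": [0,0,0],"turn": [0,0,0],"hand": 0.06}
    - {"translation": [0,0,0],"turn": [0,0,0],"hand": 0.06}
    - {"translation": [0,0,0.02],"turn": [0,0,0],"hand": 0.06}

```text
time: 20.5
ee_pos: [0.5933, -0.0723, 0.1653]
eef_rot: [0.698, 0.716, 0.001, 0.001]
ft_force: [0.6, -0.2, -0.6]
width: 0.0569
```

>>> apply_moves:
  deltas:
    - {"translation": [0,0,0.03],"turn": [0,0,0],"hand": 0.06}
    - {"translation": [0,0,0.03],"turn": [0,0,0],"hand": 0.087}
    - {"translation": [0,-0.03,0.02],"turn": [0,0,0.13],"hand": 0.087}
    - {"translation": [-0.01,-0.04,0],"turn": [0,0,0.13],"hand": 0.087}
    - {"translation": [-0.01,-0.04,0],"turn": [0,0,0.13],"hand": 0.087}

```text
time: 21.0
ee_pos: [0.5748, -0.1772, 0.2504]
eef_rot: [0.537, 0.844, 0.002, 0.002]
ft_force: [0.2, -0.8, -0.5]
width: 0.0828
```

Run:
```python
from h import *
im=camera("scene");cv2.imwrite("pics/s2.png",cv2.resize(im[150:400,130:430,::-1],None,fx=2.5,fy=2.4))
s=readout.read_state();print(s["joint_positions"],s["ee_pos"])
```

```text
[ 0.21395565  0.26813726  0.03030817  1.51328655 -0.00745269  1.35523683
  0.68813686] [ 0.57226076 -0.18652593  0.25069262]
```

View pics/s2.png

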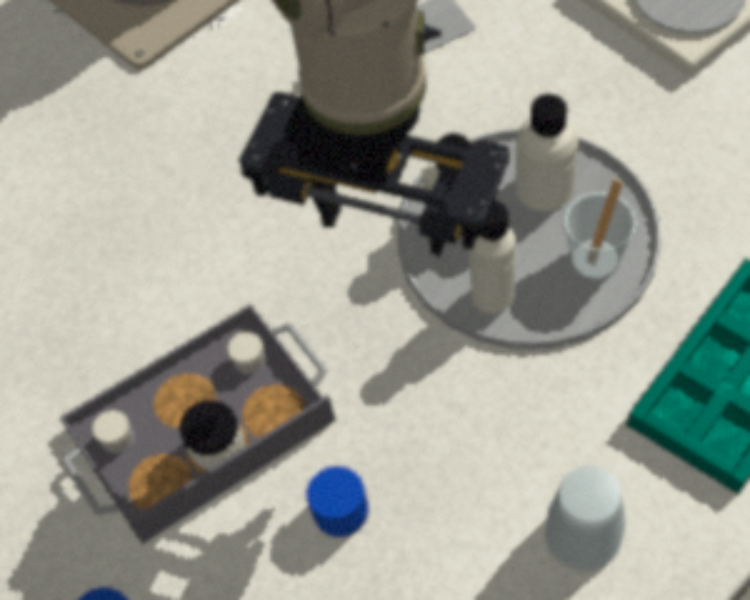

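Caddy now holds only the jar, at crop (210,430), and both pots. Big and slim stand on the tray, and the square one is hidden behind the gripper (its shadow is visible at (370,280)). Now go to the jar.

>>> apply_moves:
  deltas:
    - {"translation": [-0.01,-0.03,0],"turn": [0,0,0.14],"hand": 0.087}
    - {"translation": [-0.01,-0.03,0],"turn": [0,0,0.14],"hand": 0.087}
    - {"translation": [-0.01,-0.03,0],"turn": [0,0,0.14],"hand": 0.087}
    - {"translation": [-0.01,-0.03,0],"turn": [0,0,0.14],"hand": 0.087}
    - {"translation": [-0.008,-0.025,0],"turn": [0,0,0.14],"hand": 0.087}

```text
time: 21.55
ee_pos: [0.5226, -0.335, 0.2505]
eef_rot: [0.203, 0.979, 0.002, 0.002]
ft_force: [-0.4, -0.1, -0.2]
width: 0.0869
```

>>> apply_moves:
  deltas:
    - {"translation": [-0.003,-0.01,0],"turn": [0,0,0.12],"hand": 0.087}
    - {"translation": [0,0,0],"turn": [0,0,0.08],"hand": 0.087}
    - {"translation": [0,0,0],"turn": [0,0,0],"hand": 0.087}
    - {"translation": [0,0,0],"turn": [0,0,0],"hand": 0.087}

```text
time: 21.95
ee_pos: [0.5164, -0.3508, 0.2494]
eef_rot: [0.105, 0.995, 0.001, 0.001]
ft_force: [-0.3, -0.2, -0.0]
width: 0.0868
```

Run:
```python
from h import *
from scipy.spatial.transform import Rotation as R
s=readout.read_state();y=R.from_quat(s["eef_rot"]).as_matrix();print(np.round(s["ee_pos"],4),"yaw",np.arctan2(y[1,1],y[0,1]),"z",y[:,2],s["joint_positions"][6])
c=calibration("side");d=camera("side");cv2.imwrite("pics/d1.png",d[150:390,200:500,::-1].repeat(2,0).repeat(2,1))
cs=calibration("scene");im=camera("scene")
hsv=cv2.cvtColor(im,cv2.COLOR_RGB2HSV)
m=((hsv[...,0]>8)&(hsv[...,0]<18)&(hsv[...,1]>120)).astype(np.uint8)
n,l,st,cc=cv2.connectedComponentsWithStats(m)
for i in range(1,n):
    if st[i,4]>80:print(st[i],np.round(plane(cs,cc[i],.007),4))
```

```text
[ 0.5164 -0.3508  0.2494] yaw 1.361144623598595 z [ 0.00161061  0.00242669 -0.99999576] 1.890310139756136
[  42    0   47   55 1511] [-0.686   0.0465  0.007 ]
[ 192    0   74   39 1881] [-0.3276  0.4273  0.007 ]
[  0  58  20  43 427] [-0.5872 -0.2456  0.007 ]
[251 166  33  18 190] [0.2704 0.0404 0.007 ]
[485 195  22  28 149] [0.7899 0.3515 0.007 ]
[491 204  25  22 170] [0.8156 0.3522 0.007 ]
[448 242  19  17 260] [0.7909 0.1905 0.007 ]
[192 306  24  22 325] [ 0.4572 -0.3522  0.007 ]
[228 311  23  20 313] [ 0.527 -0.304  0.007]
[182 340  24  22 316] [ 0.5039 -0.4222  0.007 ]
```

View pics/d1.png

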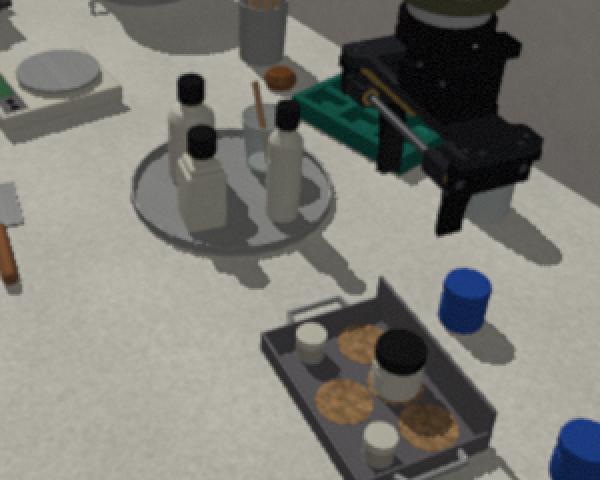

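All three bottles stand well inside the rim: big at (190,135), square (203,180) and slim (287,160) in the crop. The jar is free at (400,365).

>>> apply_moves:
  deltas:
    - {"translation": [0.001,-0.006,0],"turn": [0,0,0.02],"hand": 0.087}
    - {"translation": [0.001,-0.005,-0.03],"turn": [0,0,0],"hand": 0.087}
    - {"translation": [0,0,-0.04],"turn": [0,0,0],"hand": 0.087}
    - {"translation": [0,0,-0.03],"turn": [0,0,0],"hand": 0.087}
    - {"translation": [0,0,-0.015],"turn": [0,0,0],"hand": 0.087}

```text
time: 22.55
ee_pos: [0.5215, -0.3622, 0.1348]
eef_rot: [0.093, 0.996, -0.001, 0.004]
ft_force: [-0.2, 0.7, -0.5]
width: 0.0873
```

>>> apply_moves:
  deltas:
    - {"translation": [0,0,0],"turn": [0,0,0],"hand": 0.087}
    - {"translation": [0,0,0],"turn": [0,0,0],"hand": 0.087}

```text
time: 22.75
ee_pos: [0.5209, -0.3616, 0.1326]
eef_rot: [0.093, 0.996, 0.0, 0.003]
ft_force: [-0.6, -0.3, 0.1]
width: 0.0871
```

>>> apply_moves:
  deltas:
    - {"translation": [-0.001,0,-0.025],"turn": [0,0,0],"hand": 0.087}
    - {"translation": [0,0,-0.03],"turn": [0,0,0],"hand": 0.087}
    - {"translation": [0,0,-0.02],"turn": [0,0,0],"hand": 0.087}
    - {"translation": [0,0,-0.01],"turn": [0,0,0],"hand": 0.087}
    - {"translation": [0,0,0],"turn": [0,0,0],"hand": 0.087}

```text
time: 23.25
ee_pos: [0.5244, -0.3642, 0.0532]
eef_rot: [0.092, 0.996, -0.002, 0.008]
ft_force: [0.0, 0.0, -0.2]
width: 0.0873
```

>>> apply_moves:
  deltas:
    - {"translation": [-0.003,0.002,-0.008],"turn": [0.005,0.013,0],"hand": 0.087}
    - {"translation": [0,0,-0.004],"turn": [0,0,0],"hand": 0.087}
    - {"translation": [0,0,0],"turn": [0,0,0],"hand": 0.087}
    - {"translation": [0,0,0],"turn": [0,0,0],"hand": 0.087}

```text
time: 23.65
ee_pos: [0.5234, -0.3633, 0.0444]
eef_rot: [0.092, 0.996, -0.002, 0.003]
ft_force: [-0.6, 0.0, -0.6]
width: 0.0873
```

>>> apply_moves:
  deltas:
    - {"translation": [-0.003,0.001,-0.003],"turn": [0,0,0],"hand": 0.03}
    - {"translation": [0,0,0],"turn": [0,0,0],"hand": 0.03}
    - {"translation": [0,0,0],"turn": [0,0,0],"hand": 0.03}
    - {"translation": [0,0,0],"turn": [0,0,0],"hand": 0.03}
    - {"translation": [0,0,0],"turn": [0,0,0],"hand": 0.03}

```text
time: 24.15
ee_pos: [0.5205, -0.3626, 0.0423]
eef_rot: [0.092, 0.996, -0.002, 0.004]
ft_force: [-0.4, -0.4, -0.3]
width: 0.0546
```

>>> apply_moves:
  deltas:
    - {"translation": [0,0,0],"turn": [0,0,0],"hand": 0.03}
    - {"translation": [0,0,0.01],"turn": [0,0,0],"hand": 0.03}

```text
time: 24.35
ee_pos: [0.5197, -0.362, 0.0513]
eef_rot: [0.092, 0.996, -0.001, 0.003]
ft_force: [0.8, 0.3, -0.9]
width: 0.0496
```

>>> apply_moves:
  deltas:
    - {"translation": [0,0,0.03],"turn": [0,0,0],"hand": 0.03}
    - {"translation": [0,0,0.04],"turn": [0,0,0],"hand": 0.03}
    - {"translation": [0,0,0.045],"turn": [0,0,0],"hand": 0.03}
    - {"translation": [0,0,0.045],"turn": [0,0,0],"hand": 0.03}
    - {"translation": [0,0.01,0.04],"turn": [0,0,0],"hand": 0.03}

```text
time: 24.85
ee_pos: [0.5152, -0.3507, 0.2557]
eef_rot: [0.093, 0.996, 0.0, -0.002]
ft_force: [0.5, 0.2, 0.1]
width: 0.0494
```

>>> apply_moves:
  deltas:
    - {"translation": [0,0.03,0.01],"turn": [0,0,0],"hand": 0.03}
    - {"translation": [0,0.04,0],"turn": [0,0,0],"hand": 0.03}
    - {"translation": [0,0.04,0],"turn": [0,0,0],"hand": 0.03}
    - {"translation": [0,0.04,0],"turn": [0,0,0],"hand": 0.03}
    - {"translation": [0,0.04,0],"turn": [0,0,0],"hand": 0.03}

```text
time: 25.35
ee_pos: [0.5148, -0.1612, 0.2788]
eef_rot: [0.098, 0.995, -0.004, 0.006]
ft_force: [0.4, 0.3, 0.2]
width: 0.0498
```

>>> apply_moves:
  deltas:
    - {"translation": [-0.001,0.042,0],"turn": [0,0,0],"hand": 0.03}
    - {"translation": [-0.001,0.042,0],"turn": [0,0,0],"hand": 0.03}
    - {"translation": [-0.001,0.042,0],"turn": [0,0,0],"hand": 0.03}
    - {"translation": [-0.001,0.042,0],"turn": [0,0,0],"hand": 0.03}
    - {"translation": [-0.001,0.042,0],"turn": [0,0,0],"hand": 0.03}

```text
time: 25.85
ee_pos: [0.5076, 0.0567, 0.2837]
eef_rot: [0.099, 0.995, -0.004, 0.009]
ft_force: [1.7, 0.1, -1.5]
width: 0.0497
```

>>> apply_moves:
  deltas:
    - {"translation": [-0.001,0.042,0],"turn": [0,0,0],"hand": 0.03}
    - {"translation": [-0.001,0.04,0],"turn": [0,0,0],"hand": 0.03}
    - {"translation": [-0.001,0.03,0],"turn": [0,0,0],"hand": 0.03}
    - {"translation": [0,0.015,0],"turn": [0,0,0],"hand": 0.03}
    - {"translation": [0,0,0],"turn": [0,0,0],"hand": 0.03}

```text
time: 26.35
ee_pos: [0.5011, 0.1957, 0.2882]
eef_rot: [0.094, 0.996, -0.003, 0.011]
ft_force: [0.3, 0.1, -0.5]
width: 0.0493
```

>>> apply_moves:
  deltas:
    - {"translation": [0,0,0],"turn": [0,0,0],"hand": 0.03}
    - {"translation": [0,0,0],"turn": [0,0,0],"hand": 0.03}

```text
time: 26.55
ee_pos: [0.5014, 0.194, 0.2888]
eef_rot: [0.095, 0.995, -0.004, 0.011]
ft_force: [-0.5, 0.0, -0.3]
width: 0.0492
```

Run:
```python
from h import *
s=readout.read_state();print(np.round(s["ee_pos"],4),np.round(s["eef_rot"],3))
c=calibration("wrist");im=camera("wrist");np.savez("pics/w2.npz",**c)
cv2.imwrite("pics/w2.png",im[:,:,::-1]);print(proj(c,(.498,.351,.04)))
for n in("scene","side"):cv2.imwrite(f"pics/{n}2.png",camera(n)[:,:,::-1])
```

```text
[0.5014 0.194  0.2888] [ 0.095  0.995 -0.004  0.011]
[474.82156995 166.01654336]
```

View pics/w2.png

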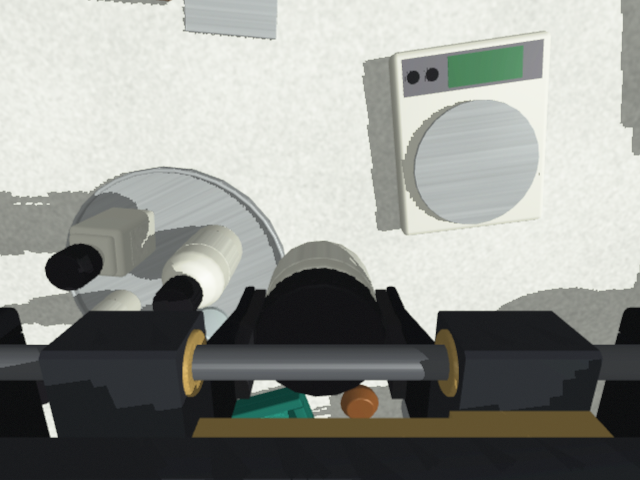

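Run:
```python
from h import *
from scipy.optimize import least_squares
def fit(f,c,roi,lab):
    im=cv2.imread(f);x0,x1,y0,y1=roi
    g=im.astype(int);v=g.max(2)
    cr=v[y0:y1,x0:x1].astype(np.uint8)
    t,m=cv2.threshold(cr,0,255,cv2.THRESH_BINARY_INV|cv2.THRESH_OTSU)
    m=cv2.morphologyEx(m,cv2.MORPH_OPEN,np.ones((3,3)))
    n,l,st,cc=cv2.connectedComponentsWithStats(m);k=l[(y1-y0)//2,(x1-x0)//2]
    k=max(cv2.findContours((l==k).astype(np.uint8),0,1)[0],key=cv2.contourArea)[:,0]+[x0,y0]
    q=np.array([plane(c,p,.04)[:2] for p in k])
    r=least_squares(lambda w:np.hypot(*(q-w[:2]).T)-w[2],[*q.mean(0),.06],loss="soft_l1",f_scale=.002)
    print(lab,t,cv2.boundingRect(k),np.round(r.x,4),np.std(np.hypot(*(q-r.x[:2]).T)))
fit("pics/w2.png",dict(np.load("pics/w2.npz")),(408,546,97,228),"wrist")
fit("pics/scene0.png",calibration("scene"),(384,432,127,169),"scene")
fit("pics/scene2.png",calibration("scene"),(384,432,127,169),"scene2")
fit("pics/side0.png",calibration("side"),(205,255,173,201),"side")
```

```text
wrist 210.0 (408, 100, 131, 124) [0.4961 0.3474 0.0636] 0.0017808483132972374
scene 176.0 (384, 127, 44, 42) [0.4975 0.3392 0.0673] 0.00868686011320206
scene2 172.0 (384, 129, 44, 40) [0.5006 0.3403 0.0658] 0.007959886077996397
side 142.0 (208, 175, 47, 26) [0.4967 0.3309 0.0725] 0.010241509159960485
```

>>> apply_moves:
  deltas:
    - {"translation": [0,0.02,0],"turn": [0.01,0.02,0],"hand": 0.03}
    - {"translation": [0,0.03,0],"turn": [0,0,0],"hand": 0.03}
    - {"translation": [0,0.03,0],"turn": [0,0,0],"hand": 0.03}
    - {"translation": [0,0.03,0],"turn": [0,0,0],"hand": 0.03}
    - {"translation": [0,0.02,0],"turn": [0,0,0],"hand": 0.03}

```text
time: 27.2
ee_pos: [0.5044, 0.3193, 0.2891]
eef_rot: [0.102, 0.995, -0.001, 0.002]
ft_force: [0.6, -0.6, -0.8]
width: 0.049
```

>>> apply_moves:
  deltas:
    - {"translation": [0,0.01,0],"turn": [0,0,0],"hand": 0.03}
    - {"translation": [0,0,0],"turn": [0,0,0],"hand": 0.03}
    - {"translation": [0,0,0],"turn": [0,0,0],"hand": 0.03}

```text
time: 27.5
ee_pos: [0.5044, 0.3299, 0.2884]
eef_rot: [0.102, 0.995, -0.001, 0.001]
ft_force: [0.5, -0.6, -0.6]
width: 0.0495
```

>>> apply_moves:
  deltas:
    - {"translation": [-0.004,0.01,0],"turn": [0,0,0],"hand": 0.03}
    - {"translation": [-0.003,0.009,-0.03],"turn": [0,0,0],"hand": 0.03}
    - {"translation": [0,0,-0.04],"turn": [0,0,0],"hand": 0.03}
    - {"translation": [0,0,-0.04],"turn": [0,0,0],"hand": 0.03}
    - {"translation": [0,0,-0.03],"turn": [0,0,0],"hand": 0.03}

```text
time: 28.0
ee_pos: [0.5, 0.3481, 0.1509]
eef_rot: [0.105, 0.994, 0.002, 0.006]
ft_force: [-0.4, -0.4, -0.1]
width: 0.0488
```

>>> apply_moves:
  deltas:
    - {"translation": [0,0,-0.01],"turn": [0,0,0],"hand": 0.03}
    - {"translation": [0,0,0],"turn": [0,0,0],"hand": 0.03}
    - {"translation": [0,0,0],"turn": [0,0,0],"hand": 0.03}

```text
time: 28.3
ee_pos: [0.4989, 0.3461, 0.1383]
eef_rot: [0.106, 0.994, 0.0, 0.004]
ft_force: [0.6, -0.2, -0.3]
width: 0.0491
```

Down about 0.058 to just above contact, with small corrections.

>>> apply_moves:
  deltas:
    - {"translation": [-0.002,0.003,-0.015],"turn": [0,0.004,0],"hand": 0.03}
    - {"translation": [0,0.001,-0.02],"turn": [0,0,0],"hand": 0.03}
    - {"translation": [0,0,-0.014],"turn": [0,0,0],"hand": 0.03}
    - {"translation": [0,0,-0.005],"turn": [0,0,0],"hand": 0.03}
    - {"translation": [0,0,0],"turn": [0,0,0],"hand": 0.03}

```text
time: 28.8
ee_pos: [0.4991, 0.3526, 0.0864]
eef_rot: [0.107, 0.994, 0.003, 0.005]
ft_force: [1.1, 0.3, -0.6]
width: 0.0495
```

>>> apply_moves:
  deltas:
    - {"translation": [-0.003,-0.002,-0.003],"turn": [-0.008,0.003,0],"hand": 0.03}
    - {"translation": [0,0,-0.003],"turn": [0,0,0],"hand": 0.03}
    - {"translation": [0,0,-0.002],"turn": [0,0,0],"hand": 0.03}
    - {"translation": [0,0,0],"turn": [0,0,0],"hand": 0.03}

```text
time: 29.2
ee_pos: [0.4966, 0.3511, 0.0796]
eef_rot: [0.107, 0.994, -0.001, 0.005]
ft_force: [-1.2, -0.3, -0.2]
width: 0.0495
```

>>> apply_moves:
  deltas:
    - {"translation": [0,0,-0.002],"turn": [0,0,0],"hand": 0.03}
    - {"translation": [0,0,-0.002],"turn": [0,0,0],"hand": 0.03}
    - {"translation": [0,0,0],"turn": [0,0,0],"hand": 0.03}

```text
time: 29.5
ee_pos: [0.4972, 0.3514, 0.0777]
eef_rot: [0.107, 0.994, -0.001, 0.006]
ft_force: [-0.2, 0.6, -0.4]
width: 0.0494
```

>>> apply_moves:
  deltas:
    - {"translation": [-0.001,0,-0.002],"turn": [0,0,0],"hand": 0.03}
    - {"translation": [0,0,-0.002],"turn": [0,0,0],"hand": 0.03}
    - {"translation": [0,0,0],"turn": [0,0,0],"hand": 0.03}

```text
time: 29.8
ee_pos: [0.4975, 0.3517, 0.0778]
eef_rot: [0.107, 0.994, -0.0, 0.008]
ft_force: [0.6, 0.2, -1.4]
width: 0.0493
```

>>> apply_moves:
  deltas:
    - {"translation": [-0.001,0,-0.004],"turn": [0,0.006,0],"hand": 0.03}
    - {"translation": [0,0,0],"turn": [0,0,0],"hand": 0.03}

```text
time: 30.0
ee_pos: [0.4986, 0.3522, 0.0772]
eef_rot: [0.108, 0.994, 0.0, 0.007]
ft_force: [0.8, 0.3, -0.7]
width: 0.0494
```

>>> apply_moves:
  deltas:
    - {"translation": [-0.001,0,-0.003],"turn": [0,0,0],"hand": 0.03}

```text
time: 30.1
ee_pos: [0.4988, 0.3525, 0.0763]
eef_rot: [0.108, 0.994, 0.001, 0.008]
ft_force: [-8.3, -9.0, 39.8]
width: 0.0493
```

Contact confirmed. Ease off and release.

>>> apply_moves:
  deltas:
    - {"translation": [-0.001,-0.001,0.001],"turn": [0,0.006,0],"hand": 0.03}
    - {"translation": [0,0,0],"turn": [0,0,0],"hand": 0.03}

```text
time: 30.3
ee_pos: [0.4981, 0.3516, 0.0774]
eef_rot: [0.108, 0.994, 0.001, 0.006]
ft_force: [-0.3, -0.1, -1.0]
width: 0.0492
```

>>> apply_moves:
  deltas:
    - {"translation": [0,0,0],"turn": [0,0,0],"hand": 0.087}
    - {"translation": [0,0,0],"turn": [0,0,0],"hand": 0.087}
    - {"translation": [0,0,0],"turn": [0,0,0],"hand": 0.087}
    - {"translation": [0,0,0],"turn": [0,0,0],"hand": 0.087}

```text
time: 30.7
ee_pos: [0.4972, 0.3513, 0.0754]
eef_rot: [0.108, 0.994, 0.0, 0.005]
ft_force: [-0.1, 0.4, 0.0]
width: 0.0739
```

>>> apply_moves:
  deltas:
    - {"translation": [0,0,0.03],"turn": [0,0,0],"hand": 0.087}
    - {"translation": [0,0,0.04],"turn": [0,0,0],"hand": 0.087}
    - {"translation": [0,0,0.04],"turn": [0,0,0],"hand": 0.087}
    - {"translation": [0,-0.03,0.03],"turn": [0,0,-0.14],"hand": 0.087}
    - {"translation": [0,-0.04,0],"turn": [0,0,-0.14],"hand": 0.07}

```text
time: 31.2
ee_pos: [0.4932, 0.2842, 0.2179]
eef_rot: [0.244, 0.97, 0.001, 0.001]
ft_force: [0.7, -0.3, 0.3]
width: 0.0837
```

>>> apply_moves:
  deltas:
    - {"translation": [0,-0.03,0],"turn": [0,0,-0.14],"hand": 0.06}
    - {"translation": [0,-0.02,0],"turn": [0,0,-0.14],"hand": 0.06}
    - {"translation": [0,0,0],"turn": [0,0,0],"hand": 0.06}
    - {"translation": [0,0,0],"turn": [0,0,0],"hand": 0.06}

```text
time: 31.6
ee_pos: [0.4945, 0.2277, 0.22]
eef_rot: [0.386, 0.922, 0.001, 0.003]
ft_force: [0.2, -0.3, 0.7]
width: 0.0617
```

Run:
```python
from h import *
s=readout.read_state();print(np.round(s["ee_pos"],4),np.round(s["eef_rot"],3))
c=calibration("wrist");im=camera("wrist");np.savez("pics/w3.npz",**c);cv2.imwrite("pics/w3.png",im[:,:,::-1])
a=camera("scene")[90:290,270:450];b=camera("side")[150:290,180:390]
cv2.imwrite("pics/m3.png",np.hstack([cv2.resize(a,(400,444)),cv2.resize(b,(400,267)).__class__ is None or cv2.copyMakeBorder(cv2.resize(b,(400,267)),0,177,0,0,0)])[:,:,::-1])
print("pan",proj(c,(.496,.35,.04)),"lid",proj(c,(.497,.351,.095)))
```

```text
[0.4945 0.2277 0.22  ] [0.386 0.922 0.001 0.003]
pan [428.09455848 114.15340055] lid [452.48519155 113.64722997]
```

View pics/m3.png

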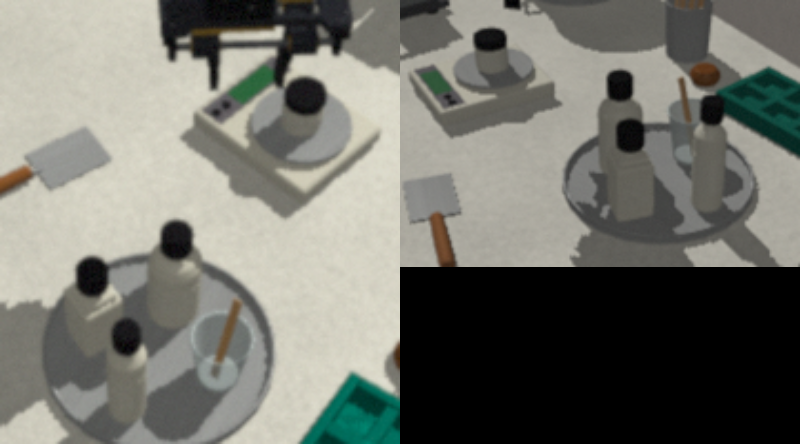

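View pics/w3.png

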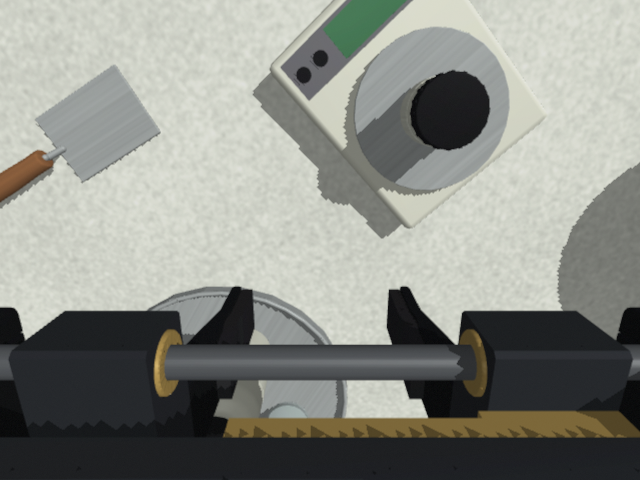

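In the wrist view the pan centre is about (432,110) and the jar's lid (453,110). After parallax the jar is about 3 mm off centre. All bottles stand on the tray. Next, return the slim bottle.

>>> apply_moves:
  deltas:
    - {"translation": [0.012,-0.035,0.01],"turn": [0,0,-0.14],"hand": 0.06}
    - {"translation": [0.012,-0.035,0.005],"turn": [0,0,-0.14],"hand": 0.06}
    - {"translation": [0.012,-0.035,0],"turn": [0,0,-0.14],"hand": 0.06}
    - {"translation": [0.012,-0.035,0],"turn": [0,0,-0.14],"hand": 0.06}
    - {"translation": [0.012,-0.035,0],"turn": [0,0,-0.12],"hand": 0.06}

```text
time: 32.25
ee_pos: [0.5532, 0.0602, 0.2342]
eef_rot: [0.67, 0.742, 0.001, 0.001]
ft_force: [1.1, 0.5, -0.0]
width: 0.06
```

>>> apply_moves:
  deltas:
    - {"translation": [0.012,-0.035,0],"turn": [0,0,-0.07],"hand": 0.06}
    - {"translation": [0.01,-0.03,0],"turn": [0,0,0],"hand": 0.06}
    - {"translation": [0.008,-0.022,0],"turn": [0,0,0],"hand": 0.06}
    - {"translation": [0,0,0],"turn": [0,0,0],"hand": 0.06}
    - {"translation": [0,0,0],"turn": [0,0,0],"hand": 0.06}

```text
time: 32.75
ee_pos: [0.5859, -0.0312, 0.2321]
eef_rot: [0.696, 0.718, 0.0, 0.001]
ft_force: [0.2, 0.1, -0.2]
width: 0.0602
```

>>> apply_moves:
  deltas:
    - {"translation": [0,0,0],"turn": [0,0,0],"hand": 0.06}

```text
time: 32.85
ee_pos: [0.5859, -0.03, 0.2318]
eef_rot: [0.695, 0.719, 0.0, 0.0]
ft_force: [-0.3, 1.0, -0.5]
width: 0.0602
```

>>> apply_moves:
  deltas:
    - {"translation": [0.003,-0.016,0],"turn": [0,0,0],"hand": 0.06}
    - {"translation": [0.003,-0.016,0],"turn": [0,0,0],"hand": 0.06}
    - {"translation": [0.001,-0.008,0],"turn": [0,0,0],"hand": 0.06}
    - {"translation": [0,0,0],"turn": [0,0,0],"hand": 0.06}
    - {"translation": [0,0,0],"turn": [0,0,0],"hand": 0.06}

```text
time: 33.35
ee_pos: [0.5934, -0.0712, 0.2319]
eef_rot: [0.694, 0.72, 0.0, 0.0]
ft_force: [0.2, 0.5, -0.2]
width: 0.0601
```

>>> apply_moves:
  deltas:
    - {"translation": [0,-0.001,-0.025],"turn": [0,0,0],"hand": 0.06}
    - {"translation": [0,0,-0.03],"turn": [0,0,0],"hand": 0.06}
    - {"translation": [0,0,-0.02],"turn": [0,0,0],"hand": 0.06}
    - {"translation": [0,0,-0.006],"turn": [0,0,0],"hand": 0.06}
    - {"translation": [0,0,0],"turn": [0,0,0],"hand": 0.06}

```text
time: 33.85
ee_pos: [0.5939, -0.0704, 0.1501]
eef_rot: [0.693, 0.721, 0.002, 0.001]
ft_force: [0.7, -0.2, -0.0]
width: 0.0606
```

>>> apply_moves:
  deltas:
    - {"translation": [0,-0.002,-0.001],"turn": [0,0,0],"hand": 0.015}
    - {"translation": [0,0,0],"turn": [0,0,0],"hand": 0.015}
    - {"translation": [0,0,0],"turn": [0,0,0],"hand": 0.015}
    - {"translation": [0,0,0],"turn": [0,0,0],"hand": 0.015}
    - {"translation": [0,0,0],"turn": [0,0,0],"hand": 0.015}

```text
time: 34.35
ee_pos: [0.5958, -0.0723, 0.1532]
eef_rot: [0.693, 0.721, 0.004, 0.003]
ft_force: [-0.5, 0.6, 0.1]
width: 0.0279
```

>>> apply_moves:
  deltas:
    - {"translation": [0,0,0],"turn": [0,0,0],"hand": 0.015}
    - {"translation": [0,0,0],"turn": [0,0,0],"hand": 0.015}
    - {"translation": [0,0,0.01],"turn": [0,0,0],"hand": 0.015}

```text
time: 34.65
ee_pos: [0.5946, -0.0722, 0.1619]
eef_rot: [0.693, 0.721, 0.003, 0.002]
ft_force: [0.2, -0.3, -2.4]
width: 0.0274
```

>>> apply_moves:
  deltas:
    - {"translation": [0,0,0.02],"turn": [0,0,0],"hand": 0.015}
    - {"translation": [0,0,0.02],"turn": [0,0,0],"hand": 0.015}
    - {"translation": [0,-0.01,0.015],"turn": [0,0,0],"hand": 0.015}
    - {"translation": [-0.005,-0.025,0],"turn": [0,0,0],"hand": 0.015}
    - {"translation": [-0.008,-0.035,0],"turn": [0,0,0],"hand": 0.015}

```text
time: 35.15
ee_pos: [0.5826, -0.137, 0.2229]
eef_rot: [0.69, 0.724, 0.004, 0.002]
ft_force: [0.9, -0.3, -2.4]
width: 0.0276
```

>>> apply_moves:
  deltas:
    - {"translation": [-0.01,-0.037,0.004],"turn": [0,0,0],"hand": 0.015}
    - {"translation": [-0.01,-0.037,0.004],"turn": [0,0,0],"hand": 0.015}
    - {"translation": [-0.01,-0.037,0],"turn": [0,0,0],"hand": 0.015}
    - {"translation": [-0.01,-0.037,0],"turn": [0,0,0],"hand": 0.015}
    - {"translation": [-0.01,-0.037,0],"turn": [0,0,0],"hand": 0.015}

```text
time: 35.65
ee_pos: [0.5308, -0.3271, 0.2353]
eef_rot: [0.688, 0.726, 0.005, 0.003]
ft_force: [1.0, 0.7, -2.3]
width: 0.027
```

>>> apply_moves:
  deltas:
    - {"translation": [-0.007,-0.03,0],"turn": [0,0,0],"hand": 0.015}
    - {"translation": [-0.004,-0.02,0],"turn": [0,0,0],"hand": 0.015}
    - {"translation": [0,-0.01,0],"turn": [0,0,0],"hand": 0.015}
    - {"translation": [0,0,0],"turn": [0,0,0],"hand": 0.015}
    - {"translation": [0,0,0],"turn": [0,0,0],"hand": 0.015}

```text
time: 36.15
ee_pos: [0.5159, -0.395, 0.2373]
eef_rot: [0.691, 0.723, 0.004, 0.003]
ft_force: [-0.0, 0.4, -2.3]
width: 0.0271
```

>>> apply_moves:
  deltas:
    - {"translation": [0,0,0],"turn": [0,0,0],"hand": 0.015}

```text
time: 36.25
ee_pos: [0.5166, -0.3936, 0.2374]
eef_rot: [0.69, 0.724, 0.005, 0.003]
ft_force: [-0.5, 0.4, -2.3]
width: 0.0276
```

>>> apply_moves:
  deltas:
    - {"translation": [-0.004,-0.015,0],"turn": [-0.003,0.008,0],"hand": 0.015}
    - {"translation": [-0.004,-0.013,-0.01],"turn": [0,0,0],"hand": 0.015}
    - {"translation": [0,0,-0.02],"turn": [0,0,0],"hand": 0.015}
    - {"translation": [0,0,-0.015],"turn": [0,0,0],"hand": 0.015}
    - {"translation": [0,0,0],"turn": [0,0,0],"hand": 0.015}

```text
time: 36.75
ee_pos: [0.5084, -0.4229, 0.1895]
eef_rot: [0.689, 0.725, 0.0, 0.001]
ft_force: [-1.0, 0.2, -2.4]
width: 0.0277
```

>>> apply_moves:
  deltas:
    - {"translation": [0,0,0],"turn": [0,0,0],"hand": 0.015}

```text
time: 36.85
ee_pos: [0.5082, -0.4231, 0.1893]
eef_rot: [0.689, 0.725, 0.0, 0.001]
ft_force: [-0.3, -0.2, -2.0]
width: 0.0274
```

Down 0.033 to about 0.156, then feel for contact, reading the force in the pushing row.

>>> apply_moves:
  deltas:
    - {"translation": [0,0,-0.012],"turn": [0,0,0],"hand": 0.015}
    - {"translation": [0,0,-0.012],"turn": [0,0,0],"hand": 0.015}
    - {"translation": [0,0,-0.007],"turn": [0,0,0],"hand": 0.015}
    - {"translation": [0,0,-0.001],"turn": [0,0,0],"hand": 0.015}
    - {"translation": [0,0,0],"turn": [0,0,0],"hand": 0.015}

```text
time: 37.35
ee_pos: [0.5087, -0.4231, 0.1554]
eef_rot: [0.689, 0.725, 0.0, 0.001]
ft_force: [-0.0, -0.8, -3.0]
width: 0.0268
```

>>> apply_moves:
  deltas:
    - {"translation": [0,0,-0.003],"turn": [0,0,0],"hand": 0.015}

```text
time: 37.45
ee_pos: [0.5093, -0.4237, 0.1541]
eef_rot: [0.689, 0.725, 0.001, 0.003]
ft_force: [-3.7, 0.1, 21.6]
width: 0.0277
```

>>> apply_moves:
  deltas:
    - {"translation": [0,0,-0.002],"turn": [0,0,0],"hand": 0.015}

```text
time: 37.55
ee_pos: [0.5097, -0.4247, 0.1542]
eef_rot: [0.689, 0.725, 0.0, 0.004]
ft_force: [-3.6, 0.5, 10.7]
width: 0.0272
```

Contact. Release, rise and go to the square bottle at (0.504, -0.0275).

>>> apply_moves:
  deltas:
    - {"translation": [-0.001,0.001,0.0005],"turn": [0,0,0],"hand": 0.015}
    - {"translation": [0,0,0],"turn": [0,0,0],"hand": 0.06}
    - {"translation": [0,0,0],"turn": [0,0,0],"hand": 0.06}
    - {"translation": [0,0,0],"turn": [0,0,0],"hand": 0.06}
    - {"translation": [0,0,0.02],"turn": [0,0,0],"hand": 0.06}

```text
time: 38.05
ee_pos: [0.5086, -0.4236, 0.1745]
eef_rot: [0.689, 0.725, 0.0, 0.004]
ft_force: [-0.2, 0.3, -0.2]
width: 0.0516
```

>>> apply_moves:
  deltas:
    - {"translation": [0,0,0.03],"turn": [0,0,0],"hand": 0.06}
    - {"translation": [0,0,0.03],"turn": [0,0,0],"hand": 0.06}
    - {"translation": [0,0.04,0],"turn": [0,0,0],"hand": 0.06}
    - {"translation": [0,0.045,0],"turn": [0,0,0],"hand": 0.06}
    - {"translation": [0,0.045,0],"turn": [0,0,0],"hand": 0.06}

```text
time: 38.55
ee_pos: [0.507, -0.2975, 0.239]
eef_rot: [0.693, 0.721, -0.001, 0.007]
ft_force: [0.6, 0.9, 0.5]
width: 0.0603
```

>>> apply_moves:
  deltas:
    - {"translation": [0,0.045,0],"turn": [0,0,0],"hand": 0.06}
    - {"translation": [0,0.045,0],"turn": [0,0,0],"hand": 0.06}
    - {"translation": [0,0.045,0],"turn": [0,0,0],"hand": 0.06}
    - {"translation": [0,0.04,0],"turn": [0,0,0],"hand": 0.06}
    - {"translation": [0,0.03,0],"turn": [0,0,0],"hand": 0.06}

```text
time: 39.05
ee_pos: [0.5063, -0.082, 0.2405]
eef_rot: [0.692, 0.722, 0.001, 0.008]
ft_force: [0.3, -0.8, 0.2]
width: 0.06
```

>>> apply_moves:
  deltas:
    - {"translation": [0,0.02,0],"turn": [0,0,0],"hand": 0.06}
    - {"translation": [0,0,0],"turn": [0,0,0],"hand": 0.06}
    - {"translation": [0,0,0],"turn": [0,0,0],"hand": 0.06}

```text
time: 39.35
ee_pos: [0.5065, -0.0557, 0.2414]
eef_rot: [0.689, 0.725, 0.002, 0.009]
ft_force: [0.3, -0.4, -0.9]
width: 0.0602
```

>>> apply_moves:
  deltas:
    - {"translation": [-0.001,0.014,0],"turn": [0.009,0.014,0],"hand": 0.06}
    - {"translation": [0,0.013,-0.01],"turn": [0,0,0],"hand": 0.06}
    - {"translation": [0,0,-0.025],"turn": [0,0,0],"hand": 0.06}
    - {"translation": [0,0,-0.02],"turn": [0,0,0],"hand": 0.06}
    - {"translation": [0,0,0],"turn": [0,0,0],"hand": 0.06}

```text
time: 39.85
ee_pos: [0.5055, -0.0277, 0.1831]
eef_rot: [0.69, 0.724, 0.0, -0.0]
ft_force: [-0.2, -0.2, 1.0]
width: 0.0601
```

>>> apply_moves:
  deltas:
    - {"translation": [0,0,0],"turn": [0,0,0],"hand": 0.06}

```text
time: 39.95
ee_pos: [0.5054, -0.0275, 0.183]
eef_rot: [0.69, 0.723, -0.0, -0.001]
ft_force: [0.8, 0.1, 1.1]
width: 0.06
```

>>> apply_moves:
  deltas:
    - {"translation": [-0.001,0,-0.02],"turn": [0,0,0],"hand": 0.06}
    - {"translation": [0,0,-0.02],"turn": [0,0,0],"hand": 0.06}
    - {"translation": [0,0,-0.016],"turn": [0,0,0],"hand": 0.06}
    - {"translation": [0,0,-0.004],"turn": [0,0,0],"hand": 0.06}
    - {"translation": [0,0,0],"turn": [0,0,0],"hand": 0.06}

```text
time: 40.45
ee_pos: [0.5072, -0.0274, 0.1258]
eef_rot: [0.691, 0.723, 0.002, 0.002]
ft_force: [0.3, 0.9, -0.2]
width: 0.0599
```

>>> apply_moves:
  deltas:
    - {"translation": [0,0,0],"turn": [0,0,0],"hand": 0.02}
    - {"translation": [0,0,0],"turn": [0,0,0],"hand": 0.02}
    - {"translation": [0,0,0],"turn": [0,0,0],"hand": 0.02}
    - {"translation": [0,0,0],"turn": [0,0,0],"hand": 0.02}
    - {"translation": [0,0,0],"turn": [0,0,0],"hand": 0.02}

```text
time: 40.95
ee_pos: [0.5088, -0.0275, 0.1292]
eef_rot: [0.691, 0.723, 0.003, 0.003]
ft_force: [0.5, -0.1, -2.9]
width: 0.0335
```

>>> apply_moves:
  deltas:
    - {"translation": [0,0,0.012],"turn": [0,0,0],"hand": 0.02}
    - {"translation": [0,0,0.02],"turn": [0,0,0],"hand": 0.02}
    - {"translation": [0,0,0.025],"turn": [0,0,0],"hand": 0.02}
    - {"translation": [0,-0.01,0.02],"turn": [0,0,0],"hand": 0.02}
    - {"translation": [-0.003,-0.025,0],"turn": [0,0,0],"hand": 0.02}

```text
time: 41.45
ee_pos: [0.5047, -0.0593, 0.2109]
eef_rot: [0.689, 0.725, 0.003, 0.002]
ft_force: [0.2, 0.5, -2.9]
width: 0.0333
```

>>> apply_moves:
  deltas:
    - {"translation": [-0.005,-0.037,0],"turn": [0,0,0],"hand": 0.02}
    - {"translation": [-0.005,-0.037,0],"turn": [0,0,0],"hand": 0.02}
    - {"translation": [-0.005,-0.037,0],"turn": [0,0,0],"hand": 0.02}
    - {"translation": [-0.005,-0.037,0],"turn": [0,0,0],"hand": 0.02}
    - {"translation": [-0.005,-0.037,0],"turn": [0,0,0],"hand": 0.02}

```text
time: 41.95
ee_pos: [0.4791, -0.2476, 0.2163]
eef_rot: [0.686, 0.727, 0.005, 0.003]
ft_force: [0.4, -0.5, -2.3]
width: 0.0335
```

>>> apply_moves:
  deltas:
    - {"translation": [-0.005,-0.037,0],"turn": [0,0,0],"hand": 0.02}
    - {"translation": [-0.004,-0.025,0],"turn": [0,0,0],"hand": 0.02}
    - {"translation": [-0.002,-0.015,0],"turn": [0,0,0],"hand": 0.02}
    - {"translation": [0,0,0],"turn": [0,0,0],"hand": 0.02}
    - {"translation": [0,0,0],"turn": [0,0,0],"hand": 0.02}

```text
time: 42.45
ee_pos: [0.4644, -0.3334, 0.2192]
eef_rot: [0.689, 0.724, 0.004, 0.004]
ft_force: [-0.6, -0.1, -3.7]
width: 0.0332
```

>>> apply_moves:
  deltas:
    - {"translation": [0,0,0],"turn": [0,0,0],"hand": 0.02}

```text
time: 42.55
ee_pos: [0.4647, -0.3324, 0.2194]
eef_rot: [0.689, 0.725, 0.005, 0.004]
ft_force: [0.9, -0.4, -2.6]
width: 0.0334
```

>>> apply_moves:
  deltas:
    - {"translation": [-0.002,-0.012,0],"turn": [-0.001,0.005,0],"hand": 0.02}
    - {"translation": [-0.001,-0.005,-0.015],"turn": [0,0,0],"hand": 0.02}
    - {"translation": [0,0,-0.025],"turn": [0,0,0],"hand": 0.02}
    - {"translation": [0,0,-0.02],"turn": [0,0,0],"hand": 0.02}
    - {"translation": [0,0,0],"turn": [0,0,0],"hand": 0.02}

```text
time: 43.05
ee_pos: [0.4623, -0.3484, 0.1555]
eef_rot: [0.687, 0.726, 0.003, 0.002]
ft_force: [-0.3, -0.0, -3.0]
width: 0.0333
```

>>> apply_moves:
  deltas:
    - {"translation": [0,0,0],"turn": [0,0,0],"hand": 0.02}

```text
time: 43.15
ee_pos: [0.4621, -0.3484, 0.1552]
eef_rot: [0.687, 0.726, 0.003, 0.002]
ft_force: [-0.4, 0.8, -2.0]
width: 0.0334
```

>>> apply_moves:
  deltas:
    - {"translation": [0,-0.001,-0.012],"turn": [0,0,0],"hand": 0.02}
    - {"translation": [0,0,-0.009],"turn": [0,0,0],"hand": 0.02}
    - {"translation": [0,0,-0.002],"turn": [0,0,0],"hand": 0.02}
    - {"translation": [0,0,0],"turn": [0,0,0],"hand": 0.02}

```text
time: 43.55
ee_pos: [0.463, -0.3498, 0.1318]
eef_rot: [0.687, 0.726, 0.003, 0.003]
ft_force: [0.6, -0.6, -2.1]
width: 0.0334
```

>>> apply_moves:
  deltas:
    - {"translation": [0,0,-0.003],"turn": [0,0,0],"hand": 0.02}

```text
time: 43.65
ee_pos: [0.4633, -0.3503, 0.1297]
eef_rot: [0.687, 0.726, 0.003, 0.004]
ft_force: [-7.1, 0.1, 28.3]
width: 0.0336
```

Contact at 0.130. Release, rise and go to the big bottle at (0.547, 0.063).

>>> apply_moves:
  deltas:
    - {"translation": [-0.001,0.001,0.0005],"turn": [0,0,0],"hand": 0.02}
    - {"translation": [0,0,0],"turn": [0,0,0],"hand": 0.06}
    - {"translation": [0,0,0],"turn": [0,0,0],"hand": 0.06}
    - {"translation": [0,0,0],"turn": [0,0,0],"hand": 0.06}
    - {"translation": [0,0,0.02],"turn": [0,0,0],"hand": 0.06}

```text
time: 44.15
ee_pos: [0.4622, -0.3493, 0.1501]
eef_rot: [0.687, 0.726, 0.003, 0.004]
ft_force: [0.8, -0.6, -0.3]
width: 0.0562
```

>>> apply_moves:
  deltas:
    - {"translation": [0,0,0.03],"turn": [0,0,0],"hand": 0.06}
    - {"translation": [0,0,0.04],"turn": [0,0,0],"hand": 0.06}
    - {"translation": [0.005,0.04,0.01],"turn": [0,0,0],"hand": 0.06}
    - {"translation": [0.009,0.045,0],"turn": [0,0,0],"hand": 0.06}
    - {"translation": [0.009,0.045,0],"turn": [0,0,0],"hand": 0.06}

```text
time: 44.65
ee_pos: [0.4843, -0.2231, 0.2366]
eef_rot: [0.692, 0.722, 0.003, 0.007]
ft_force: [1.9, 1.1, -0.1]
width: 0.0597
```

>>> apply_moves:
  deltas:
    - {"translation": [0.009,0.045,0],"turn": [0,0,0],"hand": 0.06}
    - {"translation": [0.009,0.045,0],"turn": [0,0,0],"hand": 0.06}
    - {"translation": [0.009,0.045,0],"turn": [0,0,0],"hand": 0.06}
    - {"translation": [0.009,0.045,0],"turn": [0,0,0],"hand": 0.06}
    - {"translation": [0.009,0.035,0],"turn": [0,0,0],"hand": 0.06}

```text
time: 45.15
ee_pos: [0.5306, 0.002, 0.2395]
eef_rot: [0.691, 0.722, 0.005, 0.01]
ft_force: [0.2, -0.7, -0.6]
width: 0.06
```

>>> apply_moves:
  deltas:
    - {"translation": [0.005,0.02,0],"turn": [0,0,0],"hand": 0.06}
    - {"translation": [0,0,0],"turn": [0,0,0],"hand": 0.06}
    - {"translation": [0,0,0],"turn": [0,0,0],"hand": 0.06}

```text
time: 45.45
ee_pos: [0.5363, 0.0297, 0.2402]
eef_rot: [0.688, 0.726, 0.006, 0.01]
ft_force: [-0.1, -1.3, -0.7]
width: 0.0599
```

>>> apply_moves:
  deltas:
    - {"translation": [0.006,0.017,0],"turn": [0.005,0.02,0],"hand": 0.06}
    - {"translation": [0.005,0.016,-0.01],"turn": [0,0,0],"hand": 0.06}
    - {"translation": [0,0,-0.02],"turn": [0,0,0],"hand": 0.06}
    - {"translation": [0,0,-0.015],"turn": [0,0,0],"hand": 0.06}
    - {"translation": [0,0,0],"turn": [0,0,0],"hand": 0.06}

```text
time: 45.95
ee_pos: [0.5483, 0.0562, 0.195]
eef_rot: [0.691, 0.722, 0.001, 0.002]
ft_force: [-0.6, 0.1, -1.0]
width: 0.0599
```

>>> apply_moves:
  deltas:
    - {"translation": [0,0,0],"turn": [0,0,0],"hand": 0.06}

```text
time: 46.05
ee_pos: [0.5485, 0.0549, 0.1955]
eef_rot: [0.692, 0.722, 0.001, 0.002]
ft_force: [0.8, -0.1, -0.4]
width: 0.0599
```

>>> apply_moves:
  deltas:
    - {"translation": [0,0.008,-0.01],"turn": [0,0,0],"hand": 0.06}
    - {"translation": [0,0,-0.02],"turn": [0,0,0],"hand": 0.06}
    - {"translation": [0,0,-0.02],"turn": [0,0,0],"hand": 0.06}
    - {"translation": [0,0,-0.009],"turn": [0,0,0],"hand": 0.06}
    - {"translation": [0,0,0],"turn": [0,0,0],"hand": 0.06}

```text
time: 46.55
ee_pos: [0.5501, 0.0631, 0.137]
eef_rot: [0.693, 0.721, 0.003, 0.004]
ft_force: [0.3, -0.2, 0.1]
width: 0.0601
```

>>> apply_moves:
  deltas:
    - {"translation": [-0.001,0,-0.001],"turn": [0,0,0],"hand": 0.02}
    - {"translation": [0,0,0],"turn": [0,0,0],"hand": 0.02}
    - {"translation": [0,0,0],"turn": [0,0,0],"hand": 0.02}
    - {"translation": [0,0,0],"turn": [0,0,0],"hand": 0.02}
    - {"translation": [0,0,0],"turn": [0,0,0],"hand": 0.02}

```text
time: 47.05
ee_pos: [0.5503, 0.0635, 0.1388]
eef_rot: [0.693, 0.721, 0.005, 0.005]
ft_force: [0.2, 0.6, -3.2]
width: 0.0335
```

>>> apply_moves:
  deltas:
    - {"translation": [0,0,0.012],"turn": [0,0,0],"hand": 0.02}
    - {"translation": [0,0,0.02],"turn": [0,0,0],"hand": 0.02}
    - {"translation": [0,0,0.025],"turn": [0,0,0],"hand": 0.02}
    - {"translation": [0,-0.01,0.015],"turn": [0,0,0],"hand": 0.02}
    - {"translation": [0,-0.025,0],"turn": [0,0,0],"hand": 0.02}

```text
time: 47.55
ee_pos: [0.549, 0.0317, 0.2156]
eef_rot: [0.691, 0.723, 0.005, 0.004]
ft_force: [1.8, 0.6, -3.2]
width: 0.0338
```

>>> apply_moves:
  deltas:
    - {"translation": [-0.001,-0.037,0],"turn": [0,0,0],"hand": 0.02}
    - {"translation": [-0.001,-0.037,0],"turn": [0,0,0],"hand": 0.02}
    - {"translation": [-0.001,-0.037,0],"turn": [0,0,0],"hand": 0.02}
    - {"translation": [-0.001,-0.037,0],"turn": [0,0,0],"hand": 0.02}
    - {"translation": [-0.001,-0.037,0],"turn": [0,0,0],"hand": 0.02}

```text
time: 48.05
ee_pos: [0.5439, -0.1564, 0.2212]
eef_rot: [0.688, 0.725, 0.007, 0.005]
ft_force: [0.9, -0.6, -2.9]
width: 0.0337
```

>>> apply_moves:
  deltas:
    - {"translation": [-0.002,-0.035,0],"turn": [0,0,0],"hand": 0.02}
    - {"translation": [-0.002,-0.035,0],"turn": [0,0,0],"hand": 0.02}
    - {"translation": [-0.002,-0.03,0],"turn": [0,0,0],"hand": 0.02}
    - {"translation": [-0.002,-0.015,0],"turn": [0,0,0],"hand": 0.02}
    - {"translation": [0,0,0],"turn": [0,0,0],"hand": 0.02}

```text
time: 48.55
ee_pos: [0.5331, -0.2821, 0.2246]
eef_rot: [0.691, 0.723, 0.006, 0.006]
ft_force: [0.3, -1.0, -3.6]
width: 0.0336
```

>>> apply_moves:
  deltas:
    - {"translation": [0,0,0],"turn": [0,0,0],"hand": 0.02}
    - {"translation": [0,0,0],"turn": [0,0,0],"hand": 0.02}

```text
time: 48.75
ee_pos: [0.5338, -0.2793, 0.2249]
eef_rot: [0.69, 0.723, 0.007, 0.006]
ft_force: [-0.6, 0.5, -3.4]
width: 0.0338
```

>>> apply_moves:
  deltas:
    - {"translation": [-0.001,-0.012,0],"turn": [-0.001,0.005,0],"hand": 0.02}
    - {"translation": [-0.001,-0.01,-0.015],"turn": [0,0,0],"hand": 0.02}
    - {"translation": [0,0,-0.025],"turn": [0,0,0],"hand": 0.02}
    - {"translation": [0,0,-0.015],"turn": [0,0,0],"hand": 0.02}
    - {"translation": [0,0,0],"turn": [0,0,0],"hand": 0.02}

```text
time: 49.25
ee_pos: [0.5325, -0.3005, 0.1659]
eef_rot: [0.688, 0.725, 0.005, 0.004]
ft_force: [-0.7, 0.6, -3.3]
width: 0.0339
```

>>> apply_moves:
  deltas:
    - {"translation": [0,0,0],"turn": [0,0,0],"hand": 0.02}

```text
time: 49.35
ee_pos: [0.5322, -0.3007, 0.1653]
eef_rot: [0.688, 0.725, 0.005, 0.004]
ft_force: [0.0, 0.2, -1.8]
width: 0.0338
```

>>> apply_moves:
  deltas:
    - {"translation": [0,0,-0.012],"turn": [0,0,0],"hand": 0.02}
    - {"translation": [0,0,-0.009],"turn": [0,0,0],"hand": 0.02}
    - {"translation": [0,0,-0.002],"turn": [0,0,0],"hand": 0.02}
    - {"translation": [0,0,0],"turn": [0,0,0],"hand": 0.02}

```text
time: 49.75
ee_pos: [0.5328, -0.301, 0.1414]
eef_rot: [0.688, 0.726, 0.005, 0.005]
ft_force: [-0.2, 0.3, -2.3]
width: 0.0337
```

>>> apply_moves:
  deltas:
    - {"translation": [0,0,-0.003],"turn": [0,0,0],"hand": 0.02}

```text
time: 49.85
ee_pos: [0.5332, -0.3013, 0.1391]
eef_rot: [0.688, 0.726, 0.005, 0.005]
ft_force: [-7.6, 1.2, 26.4]
width: 0.0336
```

Contact. Release, rise and back away.

>>> apply_moves:
  deltas:
    - {"translation": [-0.001,0,0.0005],"turn": [0,0,0],"hand": 0.02}
    - {"translation": [0,0,0],"turn": [0,0,0],"hand": 0.06}
    - {"translation": [0,0,0],"turn": [0,0,0],"hand": 0.06}
    - {"translation": [0,0,0],"turn": [0,0,0],"hand": 0.06}
    - {"translation": [0,0,0.02],"turn": [0,0,0],"hand": 0.06}

```text
time: 50.35
ee_pos: [0.532, -0.3012, 0.1593]
eef_rot: [0.688, 0.726, 0.005, 0.005]
ft_force: [0.6, -0.4, 0.0]
width: 0.0559
```

>>> apply_moves:
  deltas:
    - {"translation": [0,0,0.03],"turn": [0,0,0],"hand": 0.06}
    - {"translation": [0,0,0.04],"turn": [0,0,0],"hand": 0.06}
    - {"translation": [0,0.04,0.01],"turn": [0,0,0],"hand": 0.06}
    - {"translation": [0,0.045,0],"turn": [0,0,0],"hand": 0.06}
    - {"translation": [0,0.045,0],"turn": [0,0,0],"hand": 0.06}

```text
time: 50.85
ee_pos: [0.5316, -0.1753, 0.2459]
eef_rot: [0.692, 0.721, 0.006, 0.009]
ft_force: [1.1, 1.0, -0.5]
width: 0.0605
```

>>> apply_moves:
  deltas:
    - {"translation": [0,0.045,0],"turn": [0,0,0],"hand": 0.06}
    - {"translation": [0,0.045,0],"turn": [0,0,0],"hand": 0.06}
    - {"translation": [0,0.03,0],"turn": [0,0,0],"hand": 0.06}
    - {"translation": [0,0,0],"turn": [0,0,0],"hand": 0.06}
    - {"translation": [0,0,0],"turn": [0,0,0],"hand": 0.06}

```text
time: 51.35
ee_pos: [0.532, -0.0429, 0.2488]
eef_rot: [0.689, 0.725, 0.008, 0.011]
ft_force: [0.2, -0.5, 0.5]
width: 0.0599
```

Run:
```python
from h import *
S=camera("scene")[:,:,::-1];D=camera("side")[:,:,::-1];cs,cd=calibration("scene"),calibration("side")
S0=cv2.imread("pics/scene0.png");D0=cv2.imread("pics/side0.png")
def bl(im,p):
    m=(im.max(2)<30).astype(np.uint8);n,l,st,c=cv2.connectedComponentsWithStats(m);i=np.argmin(np.hypot(*(c-p).T)+1e3*(st[:,4]<80));return c[i]
for k,(a,b) in {"square":((194,294),(377,309)),"big":((232,297),(390,275)),"slim":((180,327),(427,310))}.items():
    p0=two(cs,bl(S0,a),cd,bl(D0,b))[0];p1=two(cs,bl(S,a),cd,bl(D,b))[0];print(k,"shift mm",np.round((p1-p0)*1000,1))
a=cv2.resize(S[100:390,140:450],(420,393));b=cv2.resize(D[150:410,170:460],(380,341));b=cv2.copyMakeBorder(b,0,52,0,0,0)
cv2.imwrite("pics/end.png",np.hstack([a,b]));print(readout.read_state()["time"],readout.read_state()["ft_force"])
```

```text
square shift mm [-2.5  1.6 -0. ]
big shift mm [-3.5 -2.   1. ]
slim shift mm [-1.5 -1.7 -0.3]
51.45 [-0.15502276 -0.86221277 -0.71142308]
```

View pics/end.png

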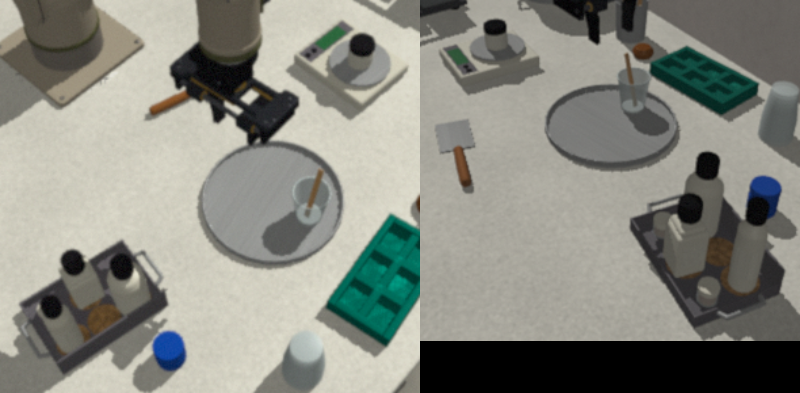

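All three bottles are back within about 4 mm of where they stood. The jar is on the pan, the pots and cup look unmoved, and the arm touches nothing. Handing in.

```bash
python3 -c "
from bench import order
print(order.close_job())"
```

```text
the job is handed in; nothing more can be done
None
```

The job is done and handed in at about 51 s of the 144 s allowed; closing it reports no verdict.

I stood the big, square and slim bottles on the drip tray, set the jar on the scale's pan, then put the slim, square and big bottles back on their own pads.

**Last checks:**
- **Bottles:** compared with the start, cap positions from the two fixed cameras had shifted about 3 mm (square), 4 mm (big) and 2 mm (slim), within the 15 mm limit. All three look upright.
- **Jar:** it stands upright on the pan, about 3 mm off centre in the wrist picture.
- **Pots and cup:** they look unmoved in the last picture; I did not measure them.
- **Arm:** it is clear of everything.

**What disagreed:**
- **Pan centre:** automatic fits differed by up to 20 mm because shadow and the scale's housing spoiled some of them. I used the wrist picture and the cleaner fits, which agreed to about 5 mm.
- **Contact force:** some placings pressed down at about 20–40 N. The jar peaked at a reading of 39.8 N at the wrist, just under the 40 N figure set for the arm or gripper body, before I eased off and released.

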